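Secure the last bottle on the orbital shaker with the retaining bar

ROBOT

A 7-joint arm with a two-finger parallel gripper is mounted at the origin on a cart in front of the work surface, level with it; the furniture and walls round the work are solid. World frame = base frame: x ahead of the robot, y to its left, z up, the work surface at z = 0. Lengths are in mm, angles in rad, forces in N, time in s.
With the tool pointing down it reaches from about 400 to 875 mm from the base axis. Payload 19.3 kg.
Tool frame: the origin (TCP) lies on the centre line of the jaws, within the pads' length; the fingertips stand 17 mm ahead of it and the grasp point (between the pads) lies 2 mm behind it (bot.tcp_to_tips is the z of the fingertips in the tool frame, in mm); z points along the fingers, y is the line along which they close (so a half turn about z gives the same grasp; the last joint's range is limited). The gripper opens to 85 mm and grips with 20 to 120 N. Pads are 22 mm wide; open, the fingers measure 114 mm over their backs; the gripper's body (76 mm by 85 mm) begins 54 mm behind the grasp point. The pads swing forward as they close: fully open they stand 13 mm farther back than shut.
Start: joints at [-1.178, 0.521, -0.036, 1.599, 0.021, 1.021, -0.113], TCP at [279.051, 559.237, 248.291] pointing down, gripper open.
Joint ranges: [-2.91, 2.91], [-0.3, 2.13], [-1.5, 1.42], [0.17, 2.43], [-1.26, 4.41], [0.16, 1.93], [-2.52, 2.52]. Speed limits (rad/s): [1.89, 1.89, 2.39, 2.39, 3.01, 3.01, 3.01].

INTERFACE

Orientations are given as a unit quaternion [w, x, y, z].
In Python, from station import bot gives the robot as it stands.
- The arm moves only by the tool drive_effector, called as a command line: name --argument value ..., lists and objects as JSON in quotes. Schema: {"type":"object","properties":{"offsets":{"type":"array","items":{"type":"array","items":{"type":"array","items":{"type":"number"},"minItems":6,"maxItems":6},"minItems":1,"maxItems":8},"minItems":1,"maxItems":1},"aperture":{"type":"number"},"grip_n":{"type":"number"},"only":{"type":"string"},"quiet":{"type":"boolean"},"lines":{"type":"string"}},"required":["offsets"],"additionalProperties":false}. offsets is a list that holds a single list of rows (three levels of brackets), with 1 to 8 rows, each of 6 numbers: dx, dy, dz in mm, then a rotation vector rx, ry, rz in rad; each row is the pose to reach, as a shift and turn from the pose commanded when the call began, along the tool's axes at that moment; what a row does not reach only later rows make up. A row lasts 1/8 s, in which the tool goes at most 62.5 mm and 0.188 rad, less where a joint would pass 70% of its speed; a pose out of reach is approached as far as the arm can. aperture is the finger opening in mm, set as the call begins (left out keeps the last). The fingers move at their own pace and stop on an object; grip_n is the grip in N (left out, the last holds). Time passes only in rows, so rows that do not move let the fingers close. The tool returns the time, the measured TCP pose, the force, the opening and the grip force at its end. only (a regular expression) keeps the lines of the reply that match it, lines (a string "A,B") keeps lines A to B, and quiet returns only ok. Input that does not fit is refused with a message, and nothing moves.
- bot.state(): the state, without advancing time (a new reading comes with each control period).
- bot.snapshot(name): name is "scene" or "top" or "wrist"; returns a dict with "pixels" (384x512x3 uint8, blue, green, red), "fx", "fy", "cx", "cy" (pixels), "k1" (the pictures are not rectified: a ray, as slopes to the right and down, at radius r is drawn at 1 + k1 r^2 times it, then the intrinsics apply), "world_from_camera" (4x4, takes a point from camera to world coordinates). Camera axes: x right, y down, z forward; pixel columns grow to the right and rows downward; lengths in mm; the calibration is good to about 2 mm. A picture is of the moment at which its call begins. There is no depth.
- bot.finish_job(): hands the job in; it is judged then, once.
The state is a dict: "time": time; "joints": joint angles; "qd": joint speeds; "joint_efforts": joint torques, N m; "position": TCP position; "tcp_rot": TCP orientation; "wrist_force": force on the tool from outside, world axes, zero at the start; "moment": the same for the moment, N m; "grip_width": finger opening in mm; "finger_force": force on a finger pad.
Only numpy, scipy, OpenCV 4.12 (cv2) and the standard library are available. Lean on these libraries where they do the work, as an engineer would, in place of code of your own. Each camera call takes 0.05 s, during which the arm holds its last target. There are 200 camera calls.

TASK

Stand the loose tall black-capped bottle in the free place of the row on the shaker, close to the rear fence. Then lay the retaining bar across the two end slots, rubber side to the bottles, and press it down until both spring bolts have snapped over its ends. Still gripping its handle, prove that it holds by raising an upward pull to about 12 N (never above 25 N), then let go with the bar latched; do not knock over or shift any other bottle.

Things in the scene. Friction and masses are not known exactly. Their poses are not given: they have to be found in the camera images.
- shaker: bench-top orbital shaker, fixed: white base 200 mm wide, control panel at the front, aluminium platform 264 mm wide (its y) and 172 mm deep (its x). Origin: centre of its underside on the worktop; -x is its front, z up. Bottles stand on a black mat 78 mm up, in one row along y before a rear fence (rubber face at x = +58 mm, top 124 mm up); bottle centres from y = -90 to +90 mm fit
- bar_seat (a point): point midway between the two slot floors (x = -7, y = 0, z = 106 mm in the shaker's frame), axes as the shaker's: when the bar is home its origin lies here and its axes agree with the shaker's
- row_centre (a point): point on the mat in the middle of the bottle row (x = 34.5, y = 0, z = 78 mm in the shaker's frame), axes as the shaker's: a bottle touching the rear fence has its centre on the line along y through this point; up to 8 mm in front of that line still leaves room for the bar
- bolt_left: steel spring bolt at the +y end: its nose stands 9 mm out of the housing toward the middle, top bevelled 60 degrees from level, underside flat, 13.5 mm above the slot floor (1.5 mm above a bar that is home). The bar's end pressed down on the bevel drives it back; it snaps out over the bar. Origin: on the housing's inner face, level with the underside
- bolt_right: the same spring bolt at the shaker's -y end, mirrored
- bolt_left_slide (a joint): how far the left bolt is pushed back into its housing, 0 = fully out, 10.5 mm = fully back; spring 1.4 N at 0, 3.3 N at 8.5 mm
- bolt_right_slide (a joint): the same for the right bolt
- retaining_bar: loose bar, about 0.25 kg: square aluminium, 12 x 12 mm, 208 mm long (its y); on its +x side, the side for the bottles, a black rubber strip 156 mm long (to x = +13 mm). A grey handle plate, 76 mm wide along y and 8 mm thick, rises 62 mm from its front-top edge (x = -6, z = 12 mm), leaning 25 degrees from vertical toward -x. Origin: middle of the bar's underside
- bar_grip (a point): grip point in mid-thickness of the handle plate, 46 mm up the plate from its foot (x = -25.4, y = 0, z = 53.7 mm in the bar's frame, axes as the bar's); pinch the plate across its thickness with the tool in the plane of the plate, so leaning 25 degrees. Pressing the bar home past both bolts takes about 8 to 14 N
- spare_bottle: the loose one, standing on the worktop on the right: black-capped tall slim bottle, 47 mm in diameter, 155 mm high, cap 32 mm in diameter from 121 mm up; origin at the centre of its underside, z up; about 0.2 kg
- shaker_bottle_1: already on the shaker near the +y end of the row: black-capped tall slim bottle, 47 mm in diameter, 155 mm high, cap 32 mm in diameter from 121 mm up; origin at the centre of its underside, z up; about 0.2 kg
- shaker_bottle_2: already on the shaker, to the -y side of the first: black-capped tall slim bottle, 47 mm in diameter, 155 mm high, cap 32 mm in diameter from 121 mm up; origin at the centre of its underside, z up; about 0.2 kg
- oil_bottle: bystander next to the loose tall bottle: wide bottle with a black cap, 81 mm in diameter to a height of 133 mm, cap 41 mm in diameter to 155 mm; origin at the centre of its underside
- brown_bottle: bystander near the loose tall bottle: brown bottle with a black cap, 51 mm in diameter, 116 mm high; origin at the centre of its underside
- small_bottle: bystander close behind the bar: small brown bottle with a black cap, 42 mm in diameter, 90 mm high; origin at the centre of its underside
- slot_left (a point): middle of the floor of the slot that takes the bar's +y end (x = -7, y = 90.5, z = 106 mm in the shaker's frame, axes as the shaker's). Slot: 13 mm long along y, 16 mm wide along x, flared to 27 mm at its top 20 mm above the floor. Outside it stands a dark bolt housing: inner face at y = 107 mm, bevelled to 113 mm at its top 39 mm above the slot floor, outer face 128 mm
- slot_right (a point): the same for the slot of the bar's -y end (x = -7, y = -90.5, z = 106 mm in the shaker's frame), mirrored

How it is judged (in metres and radians):
On the way, in this order (a step that is already met when the one before it is completed fails the run):
1. the loose tall bottle stands upright in the free place of the row, against the rear fence, and has been let go (x of spare_bottle in the frame of row_centre between -0.011 and 0.01 m and y of spare_bottle in the frame of row_centre between -0.1 and 0.1 m and z of spare_bottle in the frame of row_centre between -0.004 and 0.005 m and angle between spare_bottle's own z axis and vertical below 0.08 rad and contact force between the fingers and spare_bottle below 0.05 N and linear speed of spare_bottle below 0.02 m/s), for 0.2 s.
2. the retaining bar lies down in both slots and both spring bolts have snapped back over its ends (x of retaining_bar in the frame of bar_seat between -0.004 and 0.004 m and y of retaining_bar in the frame of bar_seat between -0.006 and 0.006 m and z of retaining_bar in the frame of bar_seat between -0.003 and 0.003 m and angle between the y axis of retaining_bar and the y axis of shaker, either way round below 0.04 rad and x of bar_grip in the frame of bar_seat below -0.01 m and value of joint each of bolt_left_slide, bolt_right_slide below 0.002 m), for 0.2 s.
3. the held bar is pulled up so that both bolts carry it (at least 3 N each), while it stays latched (all of step 2 and contact force between each of bolt_left, bolt_right and retaining_bar above 3 N and contact force between the fingers and retaining_bar above 1 N), for 0.1 s.
At the end, for the whole second after the job is handed in: Bar home in both slots, handle to the front (4 mm across, 6 mm along, 3 mm in height, 0.04 rad), both bolts out over its ends (pushed back under 2 mm); all three tall bottles upright (0.08 rad) on the mat within 10 mm of the row line; all released and at rest (all of step 2 and x of spare_bottle in the frame of row_centre between -0.011 and 0.01 m and y of spare_bottle in the frame of row_centre between -0.1 and 0.1 m and z of spare_bottle in the frame of row_centre between -0.004 and 0.005 m and angle between each of spare_bottle, shaker_bottle_1, shaker_bottle_2's own z axis and vertical below 0.08 rad and x of shaker_bottle_1 in the frame of row_centre between -0.011 and 0.01 m and y of shaker_bottle_1 in the frame of row_centre between -0.1 and 0.1 m and z of shaker_bottle_1 in the frame of row_centre between -0.004 and 0.005 m and x of shaker_bottle_2 in the frame of row_centre between -0.011 and 0.01 m and y of shaker_bottle_2 in the frame of row_centre between -0.1 and 0.1 m and z of shaker_bottle_2 in the frame of row_centre between -0.004 and 0.005 m and linear speed of each of retaining_bar, spare_bottle, shaker_bottle_1, shaker_bottle_2 below 0.01 m/s and contact force between the fingers and retaining_bar below 0.05 N); the robot touches nothing.
It fails at once if a bottle of the row or the loose tall bottle is knocked over (angle between any of spare_bottle, shaker_bottle_1, shaker_bottle_2's own z axis and vertical above 0.5 rad).
It fails at once if one of the two bottles already on the shaker is pushed more than 30 mm (distance of any of shaker_bottle_1, shaker_bottle_2 from where it was at the start of the episode above 0.03 m).
It fails at once if a bystander (wide oil bottle, brown bottle, small brown bottle) is moved more than 30 mm (distance of any of oil_bottle, brown_bottle, small_bottle from where it was at the start of the episode above 0.03 m).
It fails at once if the latched bar is pulled so hard that one bolt carries more than 12.5 N (z of retaining_bar in the frame of bar_seat between 0.0008 and 0.003 m and value of joint each of bolt_left_slide, bolt_right_slide below 0.002 m and contact force between any of bolt_left, bolt_right and retaining_bar above 12.5 N).
It also fails if it takes over 70 s, if anything falls off the work surface, if the arm or the gripper's body presses on something with over 40 N, if the wrist force passes 120 N, or if a joint passes its speed limit or range.

## Working session

There is one attempt and no reset: what is moved stays moved. The work goes in short steps, Python scripts to look and compute and a tool call to move; the robot and the scene stay as the last step left them, time stands still between calls to the robot, and variables do not carry over. Pictures are saved under pics/ and viewed, at most 10 in all, crops included, and the job is handed in when it is done.

```bash
ls; mkdir -p pics
```

Run:
```python
from station import bot
import cv2,numpy as np
for n in("scene","top","wrist"):
    s=bot.snapshot(n);cv2.imwrite(f"pics/{n}0.png",s["pixels"]);np.save(f"pics/{n}0.npy",s,allow_pickle=True)
    print(n,s["fx"],s["fy"],s["cx"],s["cy"],s["k1"]);print(np.round(s["world_from_camera"],3).tolist())
print(bot.state())
```

```text
pics
station.py
scene 491.29873901793803 491.29873901793803 255.8102872938899 194.8751665563123 -0.11599062149296262
[[-0.714, -0.412, 0.566, -490.761], [-0.7, 0.41, -0.584, 1153.599], [0.008, -0.814, -0.581, 1172.108], [0.0, 0.0, 0.0, 1.0]]
top 457.5755740488319 457.5755740488319 265.6959181084893 186.4492492681315 -0.028523310825669765
[[0.019, -0.992, 0.127, 369.816], [-1.0, -0.017, 0.016, 82.092], [-0.014, -0.127, -0.992, 1478.326], [0.0, 0.0, 0.0, 1.0]]
wrist 264.31333686752055 264.31333686752055 252.53376270500505 196.88378254606067 -0.026229417674181656
[[0.446, 0.85, 0.28, 207.123], [0.895, -0.424, -0.14, 595.813], [-0.001, 0.313, -0.95, 372.786], [0.0, 0.0, 0.0, 1.0]]
{'time': 0.15, 'joints': array([-1.17819031,  0.5218491 , -0.03631147,  1.59986707,  0.02122408,
        1.02110974, -0.11277963]), 'qd': array([-0.00067987, -0.00275781, -0.00027171, -0.00176099, -0.00034899,
        0.00129756, -0.00079152]), 'joint_efforts': array([ 2.20830079e-03, -9.27391291e+01,  1.98046513e+00, -3.70056725e+01,
        1.78670342e-02,  6.24753273e-03, -1.55727412e-05]), 'position': array([278.97184094, 559.02030323, 247.87915806]), 'tcp_rot': array([-5.51042191e-05,  2.29340121e-01,  9.73346254e-01, -4.20335325e-04]), 'wrist_force': array([0.0688106 , 0.24456536, 0.44846146]), 'moment': array([ 0.01055344,  0.00441536, -0.01526431]), 'finger_force': 0.0, 'grip_width': 85.43139149753709}
```
View pics/scene0.png

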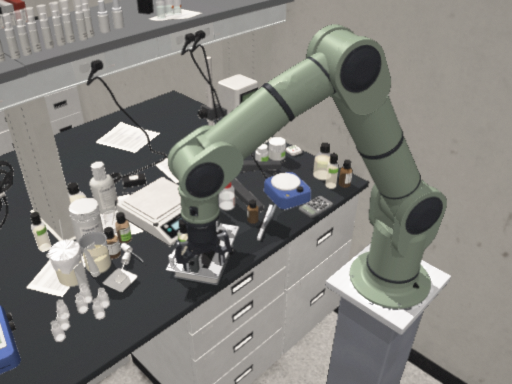

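View pics/top0.png

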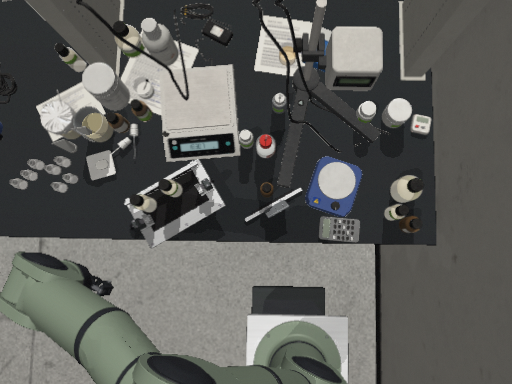

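The scene view shows the arm over the shaker. In the top view the shaker is at about (175,205) with two bottles, the bar at (273,205) with the small bottle at (266,188), and the spare bottle at (393,213) between oil (405,188) and brown (411,225).

Run:
```python
import cv2,numpy as np
s=cv2.imread("pics/top0.png")
a=cv2.resize(s[155:250,120:230],None,fx=5,fy=5,interpolation=cv2.INTER_CUBIC)
b=cv2.resize(s[170:240,370:440],None,fx=3.4,fy=3.4,interpolation=cv2.INTER_CUBIC)
c=cv2.resize(s[175:230,238:308],None,fx=3.4,fy=3.4,interpolation=cv2.INTER_CUBIC)
o=np.zeros((475,800,3),np.uint8);o[:,:550]=a;o[:238,555:793]=b[:238,:238];o[245:245+c.shape[0],555:555+c.shape[1]]=c
cv2.imwrite("pics/crop1.png",o)
```

View pics/crop1.png

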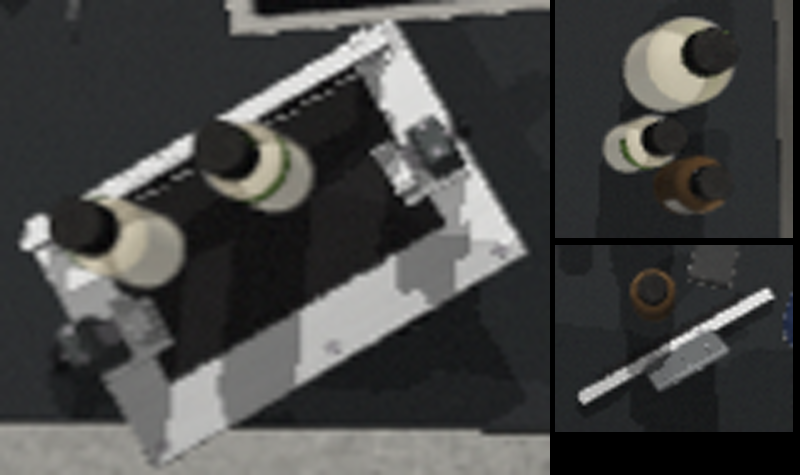

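The enlarged crop shows that the free place is at the right (−y) end of the row. Shaker yaw is about +30°. The bar's handle is on the near side, so it is already oriented correctly, and the spare stands tight between oil and brown.

Create h.py:
```python
import numpy as np,cv2
from scipy.spatial.transform import Rotation as R
def ray(s,px):
    K=np.array([[s["fx"],0,s["cx"]],[0,s["fy"],s["cy"]],[0,0,1.]])
    p=cv2.undistortPoints(np.array(px,float).reshape(-1,1,2),K,np.array([s["k1"],0,0,0,0.])).reshape(-1,2)
    T=np.array(s["world_from_camera"]);d=np.c_[p,np.ones(len(p))]@T[:3,:3].T
    return T[:3,3],d
def plane(s,px,z):
    o,d=ray(s,px);return o+d*((z-o[2])/d[:,2])[:,None]
def tri(sp):  # [(snap,px),...] -> point, residual
    A=[];b=[]
    for s,px in sp:
        o,d=ray(s,px);d=d[0]/np.linalg.norm(d[0]);P=np.eye(3)-np.outer(d,d);A.append(P);b.append(P@o)
    x=np.linalg.lstsq(np.vstack(A),np.hstack(b),rcond=None)[0]
    return x,[float(np.linalg.norm(a@x-c)) for a,c in zip(A,b)]
def load(n): return np.load(f"pics/{n}.npy",allow_pickle=True).item()
def snap(bot,n,f):
    s=bot.snapshot(n);cv2.imwrite(f"pics/{f}.png",s["pixels"]);np.save(f"pics/{f}.npy",s,allow_pickle=True);return s
def q2R(q): return R.from_quat(np.r_[q[1:],q[0]])
def togo(st,p,Rt):  # shift and turn in tool axes
    Rc=q2R(st["tcp_rot"]);return Rc.inv().apply(np.array(p)-st["position"]),(Rc.inv()*Rt).as_rotvec()
```

Run:
```python
from h import *
t=load("top0")
c=lambda x,y:(120+x/5,155+y/5)
P=plane(t,[c(22,235),c(395,22)],124);print("fence",P.round())
P=plane(t,[c(525,250),c(160,465)],82);print("front",P.round())
P=plane(t,[c(82,225),c(225,147)],155+78);print("caps",P.round())
d=lambda x,y:(370+(x-555)/3.4,170+y/3.4)
print("oil,spare,brown caps",plane(t,[d(709,50),d(664,135)],155).round(),plane(t,[d(708,184)],116).round())
e=lambda x,y:(238+(x-555)/3.4,175+(y-245)/3.4)
print("bar ends",plane(t,[e(580,396),e(770,295)],12).round(),"small",plane(t,[e(653,290)],90).round())
```

```text
fence [[489. 526. 124.]
 [622. 307. 124.]]
front [[489. 229.  82.]
 [354. 447.  82.]]
caps [[485. 457. 233.]
 [530. 380. 233.]]
oil,spare,brown caps [[ 552. -332.  155.]
 [ 478. -292.  155.]] [[ 439. -341.  116.]]
bar ends [[450. 169.  12.]
 [549.  -9.  12.]] small [[542. 101.  90.]]
```

drive_effector --offsets '[[[-30, -5, -20, 0, 0, 0], [-80, -15, -50, 0, 0, 0], [-130, -26, -80, 0, 0, 0], [-180, -37, -105, 0, 0, 0], [-225, -48, -125, 0, 0, 0], [-250, -54, -130, 0, 0, 0]]]' --aperture 60

```text
time: 0.9
position: [480.8, 397.3, 379.5]
tcp_rot: [0.001, 0.231, 0.973, 0.0]
wrist_force: [0.1, 0.4, -0.8]
grip_width: 59.9
finger_force: 0.0
```

Run:
```python
from h import *
from station import bot
snap(bot,"wrist","w1");st=bot.state();print(st["position"],st["tcp_rot"],st["joints"])
```

```text
[482.81325707 395.25825777 379.4708519 ] [ 1.24248043e-03  2.31809899e-01  9.72760313e-01 -3.30862156e-05] [-0.8056902   0.41944404  0.03529787  1.42677201 -0.01271936  1.29435826
  0.33292513]
```

View pics/w1.png

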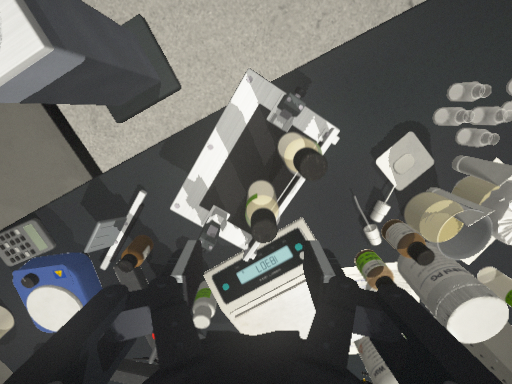

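The wrist view shows the whole shaker: slot housings near (290,108) and (215,232), caps at (313,162) and (263,222), and the bar from (103,267) to (142,192). I'll take one closer view from a second place.

drive_effector --offsets '[[[-15, 0, 35, 0, 0, 0], [-35, 0, 80, 0, 0, 0], [-45, 0, 105, 0, 0, 0], [-45, 0, 105, 0, 0, 0]]]'

```text
time: 1.45
position: [518.6, 378.4, 271.4]
tcp_rot: [-0.001, 0.23, 0.973, -0.002]
wrist_force: [0.1, 0.1, 1.0]
grip_width: 60.2
finger_force: 0.0
```

Run:
```python
from h import *
from station import bot
snap(bot,"wrist","w2")
a,b=cv2.imread("pics/w1.png"),cv2.imread("pics/w2.png")
o=np.zeros((600,800,3),np.uint8)
def put(im,x,y,w,h,X,Y,k=6): o[Y:Y+h*k,X:X+w*k]=cv2.resize(im[y:y+h,x:x+w],None,fx=k,fy=k,interpolation=cv2.INTER_CUBIC)
put(b,150,20,200,150,0,0,4)
cv2.imwrite("pics/w2c.png",cv2.resize(b[20:270,110:443],None,fx=2.4,fy=2.4,interpolation=cv2.INTER_CUBIC))
```

```text
(no output)
```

View pics/w2c.png

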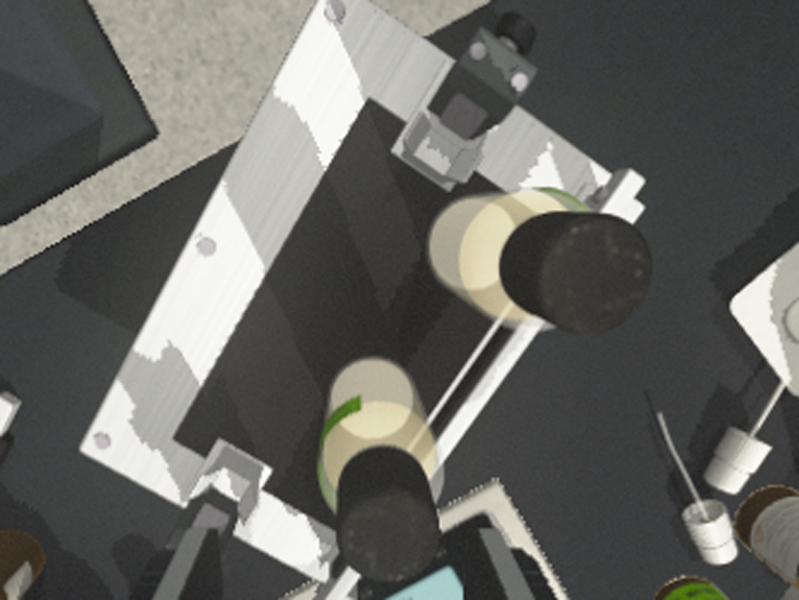

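The closer view shows both slot blocks at crop (437,148) and (238,470), the mat's front corners at (370,98) and (175,438), and the platform's front edge with three screws. Now I'll compute the poses.

Run:
```python
from h import *
w1,w2,t,sc=load("w1"),load("w2"),load("top0"),load("scene0")
C=lambda *p:[(110+x/2.4,20+y/2.4) for x,y in p]
print("FR corner",tri([(w1,(171,207)),(w2,C((82,450))[0])]))
print("mat front L,R",plane(w2,C((370,98),(175,438)),78).round(1).tolist())
print("screws",plane(w2,C((333,10),(206,246),(102,440)),80).round(1).tolist())
print("front edge pts",plane(w2,C((82,450),(240,135)),80).round(1).tolist())
# slot block top outline points
print("Lblock",plane(w2,C((418,108),(484,148),(392,152),(450,190)),126).round(1).tolist())
print("Rblock",plane(w2,C((220,440),(272,468),(203,485),(246,510)),126).round(1).tolist())
print("Lhousing top screws",plane(w2,C((478,50),(519,81)),145).round(1).tolist())
# caps: dark blobs
for n,s in(("w2",w2),):
    print("caps",plane(s,C((576,270),(388,515)),233).round(1).tolist())
# small crops of corners, bar for subpixel
```

```text
FR corner (array([489.19424316, 237.70302967,  79.6310562 ]), [1.2202778520630524, 1.2202778520632012])
mat front L,R [[405.9, 449.1, 78.0], [507.1, 284.7, 78.0]]
screws [[367.3, 449.7, 80.0], [429.1, 349.9, 80.0], [490.3, 250.0, 80.0]]
front edge pts [[490.2, 237.2, 80.0], [393.3, 388.8, 80.0]]
Lblock [[423.6, 459.2, 126.0], [448.3, 476.5, 126.0], [433.5, 443.3, 126.0], [456.7, 458.1, 126.0]]
Rblock [[508.0, 322.2, 126.0], [530.5, 336.8, 126.0], [523.7, 304.0, 126.0], [543.7, 315.7, 126.0]]
Lhousing top screws [[417.6, 482.9, 145.0], [433.2, 492.1, 145.0]]
caps [[484.4, 462.1, 233.0], [524.9, 390.6, 233.0]]
```

Run:
```python
from h import *
w2=load("w2");b=w2["pixels"]
o=np.zeros((560,800,3),np.uint8)
def put(x,y,w,h,X,Y,k): o[Y:Y+h*k,X:X+w*k]=np.clip(1.6*cv2.resize(b[y:y+h,x:x+w],None,fx=k,fy=k,interpolation=cv2.INTER_CUBIC).astype(float),0,255)
put(265,20,70,80,0,0,7)
put(175,190,44,56,490,0,7)
put(275,145,62,33,490,394,5)
cv2.imwrite("pics/w2d.png",o)
```

```text
(no output)
```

View pics/w2d.png

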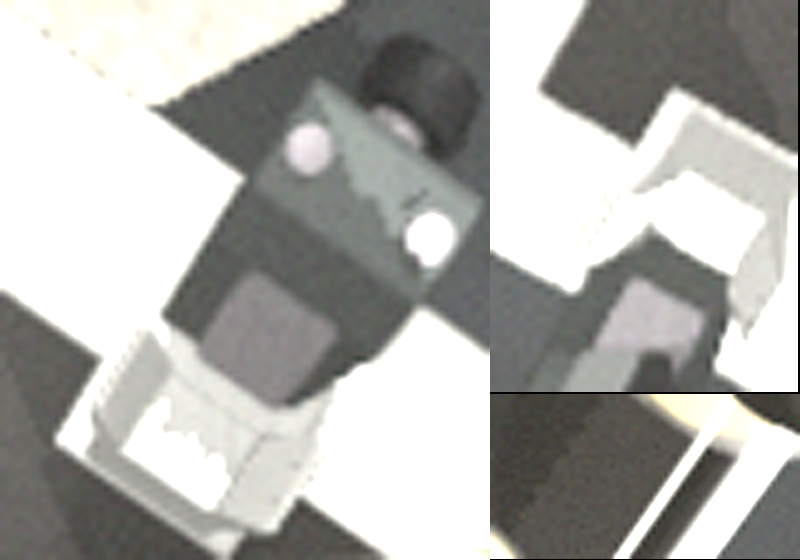

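Run:
```python
from h import *
w2=load("w2")
A=lambda *p:[(265+x/7,20+y/7) for x,y in p]
B=lambda *p:[(175+(x-490)/7,190+y/7) for x,y in p]
yaw=np.radians(31.6);X=np.array([np.cos(yaw),np.sin(yaw)]);Y=np.array([-X[1],X[0]])
O=np.array([496.1,391.3])
def show(n,P):
    print(n,P[:,:2].round(1).tolist(),"sh:",[((p[:2]-O)@X).round(1).item() for p in P],[((p[:2]-O)@Y).round(1).item() for p in P])
show("nose tip L",plane(w2,A((205,350),(278,405)),119.5))
show("nose tip R",plane(w2,B((637,278),(705,322)),119.5))
show("housing L top out/in",plane(w2,A((318,78),(482,205),(420,298),(257,188)),145))
show("screw L",plane(w2,A((310,148),(432,238)),145))
show("fence thin/ band edge",plane(w2,[(275+(655-490)/5,145+(500-394)/5),(275+(712-490)/5,145+(510-394)/5)],124))
show("thin at 78",plane(w2,[(275+(655-490)/5,145+(500-394)/5)],78))
show("mat corners R", plane(w2,B((541,90)),78)); show("mat L",plane(w2,[(265-0,20+0)],78))
print("block R front-inner",); show("",plane(w2,B((675,90),(635,152)),126)); show("blkL inner bottom",plane(w2,A((60,438),(225,555)),126))
```

```text
nose tip L [[431.3, 467.1], [442.2, 473.3]] sh: [-15.5, -3.0] [98.5, 98.1]
nose tip R [[534.5, 298.0], [546.5, 304.0]] sh: [-16.2, -2.8] [-99.6, -100.7]
housing L top out/in [[411.3, 486.7], [432.8, 499.3], [439.1, 488.6], [419.0, 475.4]] sh: [-22.2, 2.7, 2.4, -21.6] [125.7, 125.1, 112.7, 112.0]
screw L [[417.8, 482.9], [433.5, 492.4]] sh: [-18.7, -0.3] [119.0, 118.9]
fence thin/ band edge [[522.3, 441.8], [529.6, 451.7]] sh: [48.8, 60.2] [29.3, 33.9]
thin at 78 [[535.0, 446.2]] sh: [61.9] [26.4]
mat corners R [[507.1, 283.7]] sh: [-47.0] [-97.4]
mat L [[371.0, 467.0]] sh: [-66.9] [130.0]
block R front-inner
 [[507.4, 322.3], [513.5, 311.5]] sh: [-26.6, -27.0] [-64.7, -77.1]
blkL inner bottom [[433.0, 443.8], [456.6, 457.8]] sh: [-26.2, 1.2] [77.8, 77.3]
```

The nose tips and housing agree with the stated dimensions after a small shift. Shaker origin is about (494.6, 389.2), yaw 31.6°, and the seat is about (488.6, 385.5). On to the spare bottle.

drive_effector --offsets '[[[-10, -25, -10, 0, 0, 0], [-31, -73, -20, 0, 0, 0], [-54, -128, -30, 0, 0, 0], [-77, -183, -30, 0, 0, 0], [-101, -238, -30, 0, 0, 0], [-124, -293, -30, 0, 0, 0], [-147, -348, -30, 0, 0, 0], [-170, -403, -30, 0, 0, 0]]]'

```text
time: 2.5
position: [491.2, -58.4, 305.1]
tcp_rot: [0.001, 0.229, 0.973, 0.001]
wrist_force: [2.2, 0.4, -0.2]
grip_width: 60.2
finger_force: 0.0
```

drive_effector --offsets '[[[-23, -53, 0, 0, 0, 0], [-46, -106, 0, 0, 0, 0], [-66, -155, 0, 0, 0, 0], [-82, -192, 0, 0, 0, 0], [-90, -210, 0, 0, 0, 0], [-90, -210, 0, 0, 0, 0]]]'

```text
time: 3.25
position: [478.0, -286.2, 304.6]
tcp_rot: [0.001, 0.23, 0.973, -0.0]
wrist_force: [0.1, 0.6, -0.9]
grip_width: 60.2
finger_force: 0.0
```

Run:
```python
from h import *
from station import bot
s=snap(bot,"wrist","w3");st=bot.state();print(st["position"],st["tcp_rot"],st["joints"].round(2))
t=snap(bot,"top","top1")
o=np.zeros((480,800,3),np.uint8);o[:384,:512]=s["pixels"];c=t["pixels"][165:245,365:437];o[:320,512:800]=cv2.resize(c,None,fx=4,fy=4,interpolation=cv2.INTER_CUBIC)
cv2.imwrite("pics/w3v.png",o)
```

```text
[ 478.29549396 -285.03913631  304.40608383] [7.88769310e-04 2.29371150e-01 9.73338708e-01 1.16120533e-04] [ 0.22  0.37  0.29  1.73 -0.12  1.06  1.65]
```

View pics/w3v.png

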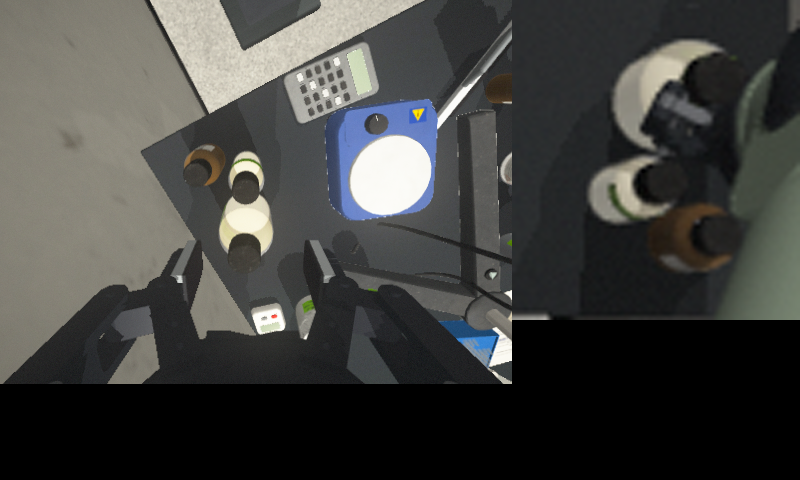

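The wrist view shows the spare's cap at (245,187), between oil's cap (245,252) and brown's cap (197,174). I'll triangulate against the top view.

Run:
```python
from h import *
from station import bot
w=load("w3");t=load("top0");st=bot.state()
g=cv2.cvtColor(w["pixels"],cv2.COLOR_BGR2GRAY)
a=g[165:210,225:268];m=((a<42)).astype(np.uint8)
n,l,s,c=cv2.connectedComponentsWithStats(m);print([(s[i].tolist(),(c[i]+[225,165]).round(1)) for i in range(n) if s[i][4]>60])
px=(245,187)
print(tri([(w,px),(t,(402.06,209.7))]))
print("spare",plane(w,[px],155).round(1),"oil",plane(w,[(245,252)],155).round(1),"brown",plane(w,[(197,174)],116).round(1))
cv2.imwrite("pics/z.png",cv2.resize(w["pixels"][160:275,205:285],None,fx=5,fy=5,interpolation=cv2.INTER_CUBIC))
```

```text
[([0, 0, 43, 45, 1928], array([246. , 187.1]))]
(array([ 478.67022717, -295.70152247,  138.1769152 ]), [1.22042517059301, 1.2204251705930738])
spare [[ 473.7 -292.1  155. ]] oil [[ 544.6 -328.3  155. ]] brown [[ 442.6 -342.9  116. ]]
```

View pics/z.png

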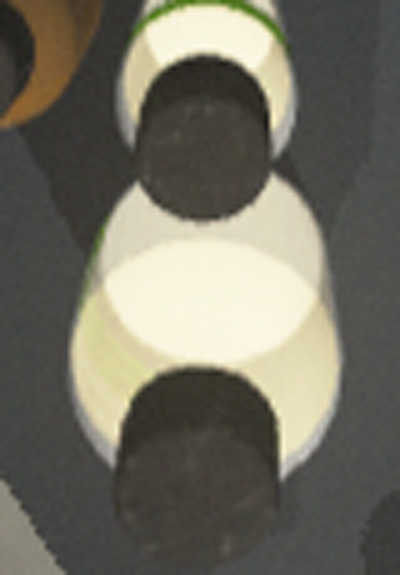

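Run:
```python
from h import *
from station import bot
w=load("w3");t=load("top0");st=bot.state()
px=(245.9,191.2)
print(tri([(w,px),(t,(403.6,209.3))]))
p=plane(w,[px],155)[0];print("spare",p.round(1),plane(t,[(403.6,209.3)],155).round(1))
print("diam",np.linalg.norm(np.diff(plane(w,[(205+136/5,191.2),(205+272/5,191.2)],155),axis=0)))
yaw=np.arctan2(.895,.446)
for z in(139,): print(togo(st,[p[0],p[1],z],q2R(st["tcp_rot"])))
```

```text
(array([ 478.05432334, -293.84413198,  159.68888738]), [1.456616476472298, 1.4566164764724758])
spare [ 478.4 -293.4  155. ] [[ 479.3 -296.5  155. ]]
diam 29.5482135172522
(array([ -3.7880574 ,  -8.15396977, 165.20755738]), array([0., 0., 0.]))
```

drive_effector --offsets '[[[-2, -5, 30, 0, 0, 0], [-4, -9, 80, 0, 0, 0], [-4, -9, 120, 0, 0, 0], [-4, -9, 145, 0, 0, 0], [-4, -9, 158, 0, 0, 0], [-4, -9, 162, 0, 0, 0], [-4, -9, 162, 0, 0, 0]]]' --aperture 60

```text
time: 4.22
position: [477.9, -295.1, 142.1]
tcp_rot: [0.0, 0.229, 0.973, -0.0]
wrist_force: [0.3, 0.1, -0.4]
grip_width: 60.1
finger_force: 0.0
```

drive_effector --offsets '[[[0, 0, 0, 0, 0, 0], [0, 0, 0, 0, 0, 0], [0, 0, 0, 0, 0, 0], [0, 0, 0, 0, 0, 0]]]' --aperture 10 --grip_n 40

```text
time: 4.72
position: [477.9, -295.6, 142.2]
tcp_rot: [0.001, 0.229, 0.973, -0.0]
wrist_force: [-0.3, 0.5, 7.2]
grip_width: 30.6
finger_force: 39.3
```

drive_effector --offsets '[[[0, 0, -10, 0, 0, 0], [0, 0, -40, 0, 0, 0], [0, 0, -90, 0, 0, 0], [0, 0, -130, 0, 0, 0], [0, 0, -160, 0, 0, 0], [0, 0, -170, 0, 0, 0]]]'

```text
time: 5.48
position: [477.6, -295.4, 313.3]
tcp_rot: [0.001, 0.229, 0.973, -0.0]
wrist_force: [0.0, -0.2, -3.2]
grip_width: 30.9
finger_force: 40.2
```

Run:
```python
from h import *
from station import bot
s=snap(bot,"wrist","w4");st=bot.state();print(st["position"],st["tcp_rot"],st["joints"].round(2))
yaw=np.radians(31.6)
t=snap(bot,"top","top2")
# target: tool y along shaker x
ty=np.array([np.cos(yaw),np.sin(yaw),0]);tz=np.array([0,0,-1.]);tx=np.cross(ty,tz)
print(togo(st,[560.2,342.7,st["position"][2]],R.from_matrix(np.c_[tx,ty,tz])))
cv2.imwrite("pics/w4v.png",np.hstack([s["pixels"][120:,60:400],cv2.resize(t["pixels"][165:245,340:437],None,fx=3.3,fy=3.3)]))if 0 else None
```

```text
[ 477.69842113 -295.409814    313.25326033] [ 1.16197165e-03  2.29391968e-01  9.73333422e-01 -1.53090216e-04] [ 0.23  0.37  0.3   1.7  -0.12  1.09  1.67]
(array([ 2.11128765e+02,  6.07795334e+02, -3.49517466e-01]), array([0.00087776, 0.00220634, 0.55636581]))
```

drive_effector --offsets '[[[8, 22, -10, 0, 0, 0], [24, 70, -20, 0, 0, 0], [42, 122, -25, 0, 0, 0], [61, 176, -25, 0, 0, 0], [80, 231, -25, 0, 0, 0], [99, 286, -25, 0, 0, 0], [118, 341, -25, 0, 0, 0], [137, 395, -25, 0, 0, 0]]]'

```text
time: 6.58
position: [530.7, 121.2, 334.9]
tcp_rot: [-0.001, 0.229, 0.973, -0.0]
wrist_force: [0.3, -0.8, -2.8]
grip_width: 30.6
finger_force: 40.2
```

drive_effector --offsets '[[[18, 52, 0, 0, 0, 0.1], [36, 103, 0, 0, 0, 0.23], [52, 150, 0, 0, 0, 0.36], [65, 186, 0, 0, 0, 0.48], [72, 207, 0, 0, 0, 0.556], [74, 213, 0, 0, 0, 0.556], [74, 213, 0, 0, 0, 0.556]]]'

```text
time: 7.45
position: [560.0, 342.3, 335.3]
tcp_rot: [-0.0, 0.487, 0.873, -0.001]
wrist_force: [0.1, -0.8, -2.5]
grip_width: 30.4
finger_force: 40.2
```

Run:
```python
from h import *
from station import bot
s=snap(bot,"wrist","w5");t=snap(bot,"top","top3");st=bot.state();print(st["position"],st["tcp_rot"],st["joints"].round(2),st["grip_width"])
o=np.zeros((520,800,3),np.uint8);o[:384,:512]=s["pixels"];c=t["pixels"][150:245,120:192];o[:380,512:800]=cv2.resize(c,None,fx=4,fy=4,interpolation=cv2.INTER_CUBIC)
cv2.imwrite("pics/w5v.png",o)
yaw=np.radians(31.6);ty=np.array([np.cos(yaw),np.sin(yaw),0]);tz=np.array([0,0,-1.]);tx=np.cross(ty,tz)
print(togo(st,[560.2,342.7,221],R.from_matrix(np.c_[tx,ty,tz])))
```

```text
[560.29453422 341.63887357 336.0847399 ] [ 5.12898594e-05  4.87718699e-01  8.73000778e-01 -3.31124312e-04] [-0.74  0.51  0.16  1.4  -0.08  1.23 -0.02] 30.61549826900764
(array([  1.00064827,   0.53658338, 115.08406955]), array([-0.00052805,  0.00041263,  0.00032288]))
```

View pics/w5v.png

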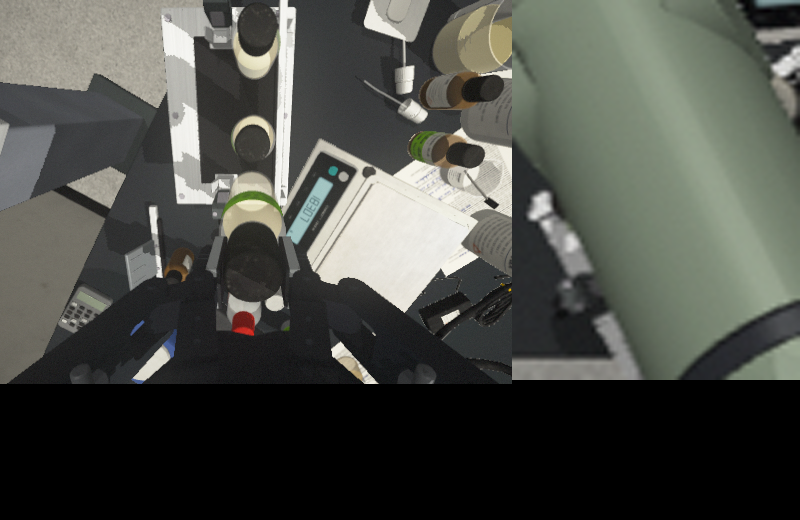

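The spare is held upright above the row's near end. The caps of bottles 2 and 1 are at (253,143) and (259,27), and the fence is at columns 277–295.

Run:
```python
from h import *
s=load("w5")
yaw=np.radians(31.6);X=np.array([np.cos(yaw),np.sin(yaw)]);Y=np.array([-X[1],X[0]]);O=np.array([494.6,389.2])
def sh(n,P): print(n,P[:,:2].round(1).tolist(),[((p[:2]-O)@X).round(1).item() for p in P],[((p[:2]-O)@Y).round(1).item() for p in P])
sh("caps 2,1",plane(s,[(253,143),(259,29)],233))
g=cv2.cvtColor(s["pixels"],cv2.COLOR_BGR2GRAY)
for r in(80,100,160,180): print(r,g[r,265:302].tolist())
sh("band left at 124",plane(s,[(277,100),(277,180)],124))
sh("mat left edge 78",plane(s,[(194,50),(200,170)],78))
```

```text
caps 2,1 [[532.1, 389.0], [491.0, 463.9]] [31.8, 36.1] [-19.8, 65.5]
80 [56, 60, 56, 56, 57, 59, 58, 61, 57, 50, 54, 60, 89, 183, 218, 218, 220, 226, 244, 236, 201, 228, 244, 245, 243, 241, 244, 232, 67, 69, 68, 70, 68, 69, 68, 70, 68]
100 [55, 56, 59, 59, 58, 59, 60, 61, 52, 51, 58, 68, 149, 222, 217, 222, 243, 245, 243, 218, 229, 245, 244, 244, 241, 243, 241, 82, 72, 67, 70, 71, 67, 68, 69, 70, 69]
160 [60, 59, 56, 62, 61, 60, 59, 52, 60, 61, 128, 235, 240, 239, 242, 246, 249, 220, 242, 242, 242, 240, 242, 245, 93, 74, 76, 74, 71, 73, 73, 71, 74, 73, 74, 74, 72]
180 [174, 173, 164, 121, 105, 93, 56, 58, 60, 97, 229, 238, 240, 240, 244, 247, 199, 230, 241, 241, 242, 242, 247, 100, 75, 75, 74, 74, 71, 73, 72, 131, 162, 187, 192, 192, 196]
band left at 124 [[536.4, 436.6], [590.9, 353.9]] [60.5, 63.5] [18.5, -80.5]
mat left edge 78 [[413.6, 434.9], [495.9, 298.9]] [-45.1, -46.2] [81.4, -77.5]
```

drive_effector --offsets '[[[-2, 0, 15, 0, 0, 0], [-4, 0, 45, 0, 0, 0], [-4, 0, 80, 0, 0, 0], [-4, 0, 102, 0, 0, 0], [-4, 0, 110, 0, 0, 0], [-4, 0, 112, 0, 0, 0], [-4, 0, 112, 0, 0, 0]]]'

```text
time: 8.43
position: [562.4, 339.6, 225.0]
tcp_rot: [0.0, 0.488, 0.873, 0.0]
wrist_force: [-0.0, 0.7, -3.0]
grip_width: 30.5
finger_force: 40.2
```

drive_effector --offsets '[[[0, 0, 1, 0, 0, 0], [0, 0, 2, 0, 0, 0], [0, 0, 2, 0, 0, 0]]]'

```text
time: 8.8
position: [562.2, 339.6, 222.4]
tcp_rot: [0.0, 0.488, 0.873, 0.0]
wrist_force: [0.3, -0.4, -2.0]
grip_width: 30.6
finger_force: 40.2
```

drive_effector --offsets '[[[0, 0, 1, 0, 0, 0], [0, 0, 1, 0, 0, 0]]]'

```text
time: 9.05
position: [562.1, 339.6, 221.2]
tcp_rot: [-0.0, 0.488, 0.873, -0.0]
wrist_force: [0.5, 0.1, -2.8]
grip_width: 30.2
finger_force: 40.2
```

drive_effector --offsets '[[[0, 0, 1, 0, 0, 0], [0, 0, 1, 0, 0, 0]]]'

```text
time: 9.3
position: [562.2, 339.6, 220.4]
tcp_rot: [0.0, 0.488, 0.873, 0.0]
wrist_force: [1.0, 0.5, -1.5]
grip_width: 30.2
finger_force: 40.4
```

drive_effector --offsets '[[[0, 0, 1, 0, 0, 0], [0, 0, 1, 0, 0, 0]]]'

```text
time: 9.55
position: [562.5, 339.8, 220.2]
tcp_rot: [0.0, 0.488, 0.873, 0.001]
wrist_force: [-1.9, -1.0, 9.4]
grip_width: 30.5
finger_force: 41.7
```

Touchdown came at the expected height (220). I'll release, rise and look.

drive_effector --offsets '[[[0, 0, -1, 0, 0, 0], [0, 0, -1, 0, 0, 0], [0, 0, -1, 0, 0, 0], [0, 0, -1, 0, 0, 0]]]' --aperture 60

```text
time: 10.05
position: [562.2, 339.6, 220.2]
tcp_rot: [-0.0, 0.488, 0.873, -0.0]
wrist_force: [0.9, 0.6, -0.2]
grip_width: 60.3
finger_force: 0.0
```

drive_effector --offsets '[[[0, 0, -10, 0, 0, 0], [0, 0, -40, 0, 0, 0], [0, 0, -80, 0, 0, 0], [0, 0, -105, 0, 0, 0], [0, 0, -110, 0, 0, 0]]]'

```text
time: 10.68
position: [562.7, 339.8, 332.6]
tcp_rot: [0.001, 0.488, 0.873, 0.001]
wrist_force: [-0.9, 0.3, -0.4]
grip_width: 60.1
finger_force: 0.0
```

Run:
```python
from h import *
from station import bot
s=snap(bot,"wrist","w6");st=bot.state();print(st["position"],st["joints"].round(2))
cv2.imwrite("pics/w6v.png",cv2.resize(s["pixels"][:300,150:320],None,fx=2,fy=2,interpolation=cv2.INTER_CUBIC))
```

```text
[562.45902743 339.6977379  331.88637453] [-0.74  0.51  0.16  1.41 -0.09  1.22 -0.01]
```

View pics/w6v.png

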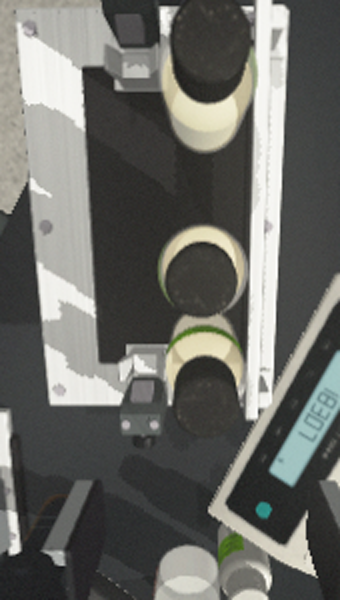

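All three bottles stand upright in line along the fence, with caps at crop (213,45), (200,280) and (207,397) and gaps between them. The right bolt nose is at crop (146,378–400). Next is the bar, by colour mask from here on.

Run:
```python
from h import *
from station import bot
s=load("w6")
yaw=np.radians(31.6);X=np.array([np.cos(yaw),np.sin(yaw)]);Y=np.array([-X[1],X[0]]);O=np.array([494.6,389.2])
C=lambda *p:[(150+x/2,y/2) for x,y in p]
def sh(n,P): print(n,P[:,:2].round(1).tolist(),[((p[:2]-O)@X).round(1).item() for p in P],[((p[:2]-O)@Y).round(1).item() for p in P])
sh("caps1,2,3",plane(s,C((212,45),(200,280),(207,400)),233))
sh("noseR tip",plane(s,C((134,378),(158,378)),119.5)); sh("screwsR",plane(s,C((126,424),(154,424)),145))
sh("platform screws",plane(s,C((30,27),(46,227),(60,390)),80)); sh("mat cR",plane(s,C((99,362)),78))
# bar from w1, w6 & top
for n,roi in(("w1",(85,180,80,100)),("top1",(236,180,80,50)),("w3",(430,20,82,120)),("w5",(120,190,60,110))):
    q=load(n);x,y,w,h=roi;g=cv2.cvtColor(q["pixels"],cv2.COLOR_BGR2GRAY)[y:y+h,x:x+w]
    m=(g>175).astype(np.uint8);k,l,st,c=cv2.connectedComponentsWithStats(m)
    i=1+np.argmax(st[1:,4]);pts=np.argwhere(l==i)[:,::-1]+[x,y];r=cv2.minAreaRect(pts.astype(np.float32))
    print(n,st[i].tolist(),r)
    v=pts-pts.mean(0);d=np.linalg.svd(v,full_matrices=False)[2][0];u=v@d;e=[pts[u<u.min()+1.5].mean(0),pts[u>u.max()-1.5].mean(0)]
    P=plane(q,e,12);print(P.round(1).tolist(),np.linalg.norm(P[0]-P[1]).round(1),np.degrees(np.arctan2(*(P[1]-P[0])[:2])).round(1))
```

```text
caps1,2,3 [[490.3, 463.7], [531.6, 387.9], [561.9, 344.3]] [35.4, 30.8, 33.8] [65.7, -20.5, -73.5]
noseR tip [[533.3, 299.3], [547.0, 307.7]] [-14.1, 1.9] [-96.8, -96.8]
screwsR [[542.9, 278.4], [558.0, 287.7]] [-16.9, 0.8] [-119.7, -119.7]
platform screws [[368.5, 450.6], [430.8, 349.0], [492.1, 249.2]] [-75.2, -75.4, -75.5] [118.4, -0.8, -117.9]
mat cR [[506.8, 283.1]] [-45.2] [-96.7]
w1 [16, 49, 24, 41, 204] ((112.50906372070312, 248.2470703125), (5.603233814239502, 44.74504852294922), 27.25533103942871)
[[499.1, 92.9, 12.0], [553.1, -1.9, 12.0]] 109.1 150.3
top1 [36, 8, 30, 18, 87] ((286.0943603515625, 196.66983032226562), (3.010986089706421, 32.732330322265625), 60.945396423339844)
[[551.0, -4.2, 12.0], [500.9, 83.9, 12.0]] 101.4 -29.6
w3 [7, 55, 44, 54, 383] ((456.3585205078125, 99.77033996582031), (7.210916042327881, 68.24937438964844), 38.927547454833984)
[[511.3, 73.8, 12.0], [556.5, -3.5, 12.0]] 89.6 149.7
w5 [29, 17, 9, 28, 178] ((152.94139099121094, 220.5034637451172), (27.305742263793945, 6.987921237945557), 86.633544921875)
[[450.8, 172.3, 12.0], [477.4, 128.0, 12.0]] 51.7 149.1
```

drive_effector --offsets '[[[-20, -22, 0, 0, 0, 0], [-55, -62, 0, 0, 0, 0], [-92, -105, 15, 0, 0, 0], [-130, -147, 55, 0, 0, 0], [-160, -182, 100, 0, 0, 0], [-180, -204, 140, 0, 0, 0], [-186, -211, 160, 0, 0, 0], [-186, -211, 160, 0, 0, 0]]]' --aperture 28

```text
time: 11.72
position: [478.9, 69.8, 169.0]
tcp_rot: [-0.001, 0.488, 0.873, -0.001]
wrist_force: [-0.5, 0.1, -0.1]
grip_width: 28.2
finger_force: 0.0
```

Run:
```python
from h import *
from station import bot
s=snap(bot,"wrist","w7");st=bot.state();print(st["position"],st["tcp_rot"],st["joints"].round(2),st["grip_width"])
hsv=cv2.cvtColor(s["pixels"],cv2.COLOR_BGR2HSV)
m=((hsv[:,:,2]>115)&(hsv[:,:,1]<45)).astype(np.uint8)
k,l,c,ce=cv2.connectedComponentsWithStats(m)
for i in range(1,k):
    if c[i][4]>150:
        pts=np.argwhere(l==i)[:,::-1].astype(np.float32);r=cv2.minAreaRect(pts);print(c[i].tolist(),np.round(r[0],1),np.round(r[1],1),round(r[2],1))
g=cv2.resize(hsv[:,:,2],(64,48),interpolation=cv2.INTER_AREA)
for row in g[:36]: print("".join(" .:-=+*#%@"[min(9,int(v)//26)] for v in row))
```

```text
[479.80768927  70.59257075 170.04931865] [-4.74918425e-04  4.87831955e-01  8.72937298e-01 -4.81516449e-04] [-0.41  0.42  0.18  2.04 -0.12  0.69  0.4 ] 28.03516019271528
[0, 0, 144, 384, 29509] [ 71.5 191.5] [143. 383.] 0.0
[44, 0, 206, 194, 11512] [126.4  59.5] [163.7 218.4] 27.4
[369, 0, 143, 44, 4496] [440.2  20.1] [142.7  42.2] 1.5
[243, 87, 44, 182, 3812] [262.6 176.7] [ 38.5 181.7] 3.1
[442, 96, 70, 162, 4494] [476.5 176.5] [161.  69.] 90.0
[388, 218, 104, 90, 4793] [436.9 259.2] [105.4  65.7] 43.7
[303, 233, 27, 19, 183] [315.  242.5] [13.4 26.4] 63.4
[209, 236, 17, 41, 352] [216.3 255.1] [10.8 40.8] 10.4
[280, 236, 17, 41, 350] [288.7 255.1] [40.8 10.8] 79.8
[94, 243, 92, 72, 2312] [139.5 289.6] [60.9 84.4] 31.6
[219, 325, 50, 11, 345] [243.6 329.1] [49.   9.9] 9.5
[486, 336, 26, 48, 751] [498.5 359.5] [47. 25.] 90.0
------==+#%%%%%%%%%%%%%%%%%%%%%------::-:--:::=+@@@@@@@%%%#*::::
-------=+=+%%%##%%%%%%%%%%%%%%+-------------::+*@@
[... 1524 characters left out ...]
***+------------+###@=---=:.:--::::::--::-****+**%
*****************=------------+###@----=.:-:::::::::--:=++++++**
*****************-------------+###@----=--:-::::::=**+-=+++++**%
****************=-------------+#*+@----:-::::::::*@@@@*--===+*%#
****************-----------=--=*-+%=---==----:::=%@@@@%#=-==+*#+
***************=-+---------+:---:+*+--===-----::+*#@@@%%%*--=##+
***************-###+-----:-+:---:+*==:=====----:-++%@@%%%%+=-=%*
**************=+%@%#*=---:==:----*+-+:-=====----:=+%@%%%@%**+--=
*******+*****+-*#%@@%#*-::+--===-==-+::======-----+%%%@@@%###=--
*************=+%+*###%#-:::--+++=-::-:::==--==---::#%%@@%#**#+--
*************==+==:::=-:::::=++++=::::::::..:-=---::*%%#******--
```

Run:
```python
from h import *
from station import bot
s=load("w7");g=cv2.cvtColor(s["pixels"],cv2.COLOR_BGR2GRAY)
for r in list(range(80,96,2))+list(range(146,164,2))+list(range(220,274,3)): print(r,g[r,238:294:2].tolist())
```

```text
80 [87, 86, 85, 84, 88, 86, 85, 86, 87, 87, 85, 86, 90, 87, 79, 69, 90, 72, 85, 88, 89, 89, 88, 88, 89, 87, 86, 88]
82 [87, 86, 85, 83, 86, 84, 88, 87, 87, 86, 85, 89, 88, 71, 69, 73, 70, 69, 67, 74, 89, 88, 91, 90, 88, 89, 91, 90]
84 [86, 88, 85, 88, 87, 89, 88, 82, 87, 89, 85, 88, 86, 70, 72, 71, 72, 71, 72, 68, 73, 88, 88, 89, 91, 92, 88, 87]
86 [87, 87, 87, 86, 88, 86, 88, 90, 87, 88, 88, 87, 73, 70, 72, 69, 73, 71, 71, 103, 101, 96, 93, 101, 90, 89, 87, 90]
88 [84, 88, 83, 87, 88, 86, 86, 86, 88, 87, 89, 89, 89, 69, 73, 69, 73, 73, 109, 255, 255, 255, 255, 255, 254, 89, 90, 89]
90 [84, 86, 87, 85, 86, 88, 87, 88, 88, 86, 88, 89, 90, 71, 71, 72, 73, 76, 130, 255, 255, 255, 255, 255, 254, 89, 91, 89]
92 [85, 86, 86, 89, 87, 90, 88, 87, 87, 85, 88, 88, 82, 72, 72, 73, 71, 72, 139, 255, 255, 255, 255, 255, 251, 91, 90, 90]
94 [90, 86, 87, 88, 87, 87, 89, 88, 92, 88, 88, 91, 75, 74, 72, 72, 72, 74, 138, 255, 255, 255, 255, 255, 233, 91, 91, 90]
146 [69, 69, 71, 69, 72, 69, 71, 73, 74, 74, 73, 74, 76, 73, 76, 77, 77, 147, 239, 232, 232, 234, 237, 66, 69, 64, 71, 95]
148 [71, 71, 71, 7
[... 2606 characters left out ...]
73, 70, 68, 68, 67, 174, 252, 251, 254, 59, 56, 58, 62, 129, 150, 149, 148, 149]
259 [68, 62, 75, 80, 79, 83, 81, 82, 82, 82, 81, 81, 68, 65, 71, 187, 252, 252, 252, 59, 58, 59, 65, 69, 150, 151, 150, 150]
262 [84, 85, 102, 89, 87, 81, 80, 89, 90, 81, 80, 81, 84, 82, 79, 203, 252, 252, 252, 58, 56, 56, 59, 61, 147, 149, 148, 150]
265 [86, 84, 86, 85, 87, 131, 92, 89, 81, 78, 79, 83, 80, 81, 81, 218, 252, 251, 252, 54, 54, 51, 59, 61, 132, 149, 148, 149]
268 [87, 84, 87, 84, 85, 87, 90, 89, 80, 83, 80, 81, 79, 80, 83, 98, 140, 140, 140, 56, 52, 52, 52, 57, 75, 148, 147, 146]
271 [88, 85, 83, 85, 88, 87, 88, 92, 89, 80, 80, 81, 81, 79, 81, 82, 81, 79, 80, 66, 54, 48, 50, 69, 83, 200, 198, 137]
```

Run:
```python
from h import *
from station import bot
s=load("w7");st=bot.state()
L=plane(s,[(275,90),(269.5,240)],12);Rr=plane(s,[(286.8,90),(279.2,232)],12)
E=plane(s,[(280.5,87),(273.5,267.5)],12)
print("L",L.round(1).tolist(),"R",Rr.round(1).tolist(),"ends",E.round(1).tolist(),"len",np.linalg.norm(E[0]-E[1]))
for P in(L,Rr,E):
    d=P[0]-P[1];print("yaw",np.degrees(np.arctan2(-d[0],d[1])))
H=plane(s,[(245,161.5),(244,239.5)],66.5);print("handle",H.round(1).tolist(),np.linalg.norm(H[0]-H[1]))
d=E[0]-E[1];yaw=np.arctan2(-d[0],d[1])
X=np.array([np.cos(yaw),np.sin(yaw)]);Y=np.array([-X[1],X[0]])
for n,P in(("L",L),("R",Rr),("E",E),("H",H)):
    print(n,((P[:,:2]-[502,84])@X).round(1),((P[:,:2]-[502,84])@Y).round(1))
```

```text
L [[445.5, 167.0, 12.0], [530.4, 24.5, 12.0]] R [[455.5, 173.1, 12.0], [534.5, 39.3, 12.0]] ends [[448.6, 172.2, 12.0], [555.1, -4.7, 12.0]] len 206.44651079003896
yaw 30.81461037896799
yaw 30.555268140040056
yaw 31.05571535480391
handle [[453.3, 99.3, 66.5], [491.4, 34.3, 66.5]] 75.31575758915501
L [-5.6 -6.3] [100.2 -65.6]
R [6.1 4.8] [100.4 -55.1]
E [-0.3 -0.3] [ 103.1 -103.4]
H [-33.8 -34.7] [ 38.2 -37.1]
```

Add to h.py:
```python
def barpose(o,yaw_deg,back=0):  # tool pose gripping bar whose origin is o
    y=np.radians(yaw_deg);X=np.array([np.cos(y),np.sin(y),0]);Y=np.array([-X[1],X[0],0]);Z=np.array([0,0,1.]);a=np.radians(25)
    tz=np.sin(a)*X-np.cos(a)*Z;ty=np.cos(a)*X+np.sin(a)*Z;tx=np.cross(ty,tz)
    return np.array(o)-25.4*X+53.7*Z+(2-back)*tz,R.from_matrix(np.c_[tx,ty,tz])
```

Run:
```python
from h import *
from station import bot
st=bot.state()
for b in(80,0): print(barpose([501.8,83.9,0],30.8,b)[0].round(1),*[v.round(3) for v in togo(st,*barpose([501.8,83.9,0],30.8,b))])
```

```text
[451.7  54.  124.4] [  0.611 -32.595  45.7  ] [-0.438 -0.003  0.014]
[480.7  71.3  51.9] [1.1100e-01 1.3060e+00 1.1816e+02] [-0.438 -0.003  0.014]
```

drive_effector --offsets '[[[0, -12, 10, -0.12, 0, 0.004], [1, -24, 25, -0.27, -0.002, 0.01], [1, -32, 40, -0.4, -0.003, 0.014], [0.6, -32.6, 45.7, -0.438, -0.003, 0.014], [0.6, -32.6, 45.7, -0.438, -0.003, 0.014], [0.6, -32.6, 45.7, -0.438, -0.003, 0.014]]]' --aperture 28

```text
time: 12.52
position: [461.7, 49.7, 147.8]
tcp_rot: [0.094, 0.479, 0.854, 0.182]
wrist_force: [9.6, 7.5, 4.3]
grip_width: 27.9
finger_force: 0.0
```

Run:
```python
from h import *
from station import bot
s=snap(bot,"wrist","w8");st=bot.state();print(st["position"],st["joints"].round(2))
for b in(30,0): print(*[v.round(3) for v in togo(st,*barpose([501.8,83.9,0],30.8,b))])
```

```text
[460.33068532  48.19881486 147.16237743] [-0.05  0.35 -0.08  2.37 -1.25  0.16  1.68]
[  8.586 -11.574  69.244] [-0.027 -0.017  0.028]
[  8.052 -10.782  99.229] [-0.027 -0.017  0.028]
```

Run:
```python
import numpy as np
from scipy.optimize import least_squares
D=[(278.97,559.02,247.9,.5218,1.5999),(482.8,395.3,379.5,.4194,1.4268),(562.5,339.7,331.9,.51,1.405),(479.8,70.6,170.05,.42,2.04),(478.3,-285,304.4,.37,1.73),(560.3,341.6,336.1,.51,1.40)]
def f(p):
    a,b,h=p; o=[]
    for x,y,z,q2,q4 in D:
        r=np.hypot(x,y);o+=[a*np.sin(q2)+b*np.sin(q2+q4)-r,a*np.cos(q2)+b*np.cos(q2+q4)-z-h]
    return o
s=least_squares(f,[420,400,0]);print(s.x,np.round(s.fun))
```

```text
[545.50051593 415.55071084   3.10116092] [ 1.  4. -2.  3.  0.  1. -1.  2. -1. -9.  2. -1.]
```

Create ik.py:
```python
import numpy as np
a,b,L,d1=545.5,415.5,262,259
def ik(tcp,tz):
    w=np.array(tcp)-L*tz;r=np.hypot(w[0],w[1]);z=w[2]-d1;az=np.arctan2(w[1],w[0]);D=np.hypot(r,z)
    c=(D*D-a*a-b*b)/(2*a*b)
    if abs(c)>1: return None
    q4=np.arccos(c);q2=np.arctan2(r,z)-np.arcsin(b*np.sin(q4)/D)
    t=q2+q4; er=np.array([np.cos(az),np.sin(az),0]);el=np.array([-er[1],er[0],0]);ez=np.array([0,0,1.])
    f=np.sin(t)*er+np.cos(t)*ez; n=np.cos(t)*er-np.sin(t)*ez  # n: 'inward' normal when forearm points down/out
    q6=np.arccos(np.clip(tz@f,-1,1)); q5=np.degrees(np.arctan2(-(tz@el),tz@n))
    return np.round([-az,q2,q4,q6],2),round(q5)
def tz(yaw,phi):
    y=np.radians(yaw);p=np.radians(phi);X=np.array([np.cos(y),np.sin(y),0]);Y=np.array([-X[1],X[0],0]);s=np.radians(25)
    return np.cos(p)*(np.sin(s)*X-np.cos(s)*np.array([0,0,1.]))+np.sin(p)*Y
def tcp(o,yaw,phi,back=0):
    y=np.radians(yaw);X=np.array([np.cos(y),np.sin(y),0]);return np.array(o)-25.4*X+[0,0,53.7]+(2-back)*tz(yaw,phi)
if __name__=="__main__":
    print("check",ik([479.8,70.6,170],np.array([0,0,-1.])),ik([560.3,341.6,336],np.array([0,0,-1.])))
    for phi in range(-40,45,10):
        print(phi,"bar",ik(tcp([501.8,83.9,0],30.8,phi),tz(30.8,phi)),"back45",ik(tcp([501.8,83.9,0],30.8,phi,45),tz(30.8,phi)),"seat",ik(tcp([488.6,385.5,106],31.6,phi),tz(31.6,phi)),"seat+60",ik(tcp([488.6,385.5,166],31.6,phi),tz(31.6,phi)))
```

```bash
python3 ik.py
```

```text
check (array([-0.15,  0.42,  2.04,  0.68]), 0) (array([-0.55,  0.51,  1.4 ,  1.23]), 0)
-40 bar (array([-0.49,  0.77,  2.41,  0.82]), 121) back45 (array([-0.57,  0.69,  2.44,  0.8 ]), 114) seat (array([-0.99,  0.66,  1.9 ,  0.94]), 63) seat+60 (array([-0.99,  0.57,  1.87,  1.  ]), 59)
-30 bar (array([-0.38,  0.71,  2.43,  0.66]), 135) back45 (array([-0.44,  0.61,  2.47,  0.62]), 128) seat (array([-0.94,  0.6 ,  1.96,  0.74]), 63) seat+60 (array([-0.94,  0.5 ,  1.92,  0.81]), 56)
-20 bar (array([-0.27,  0.66,  2.42,  0.5 ]), 152) back45 (array([-0.3 ,  0.55,  2.47,  0.44]), 146) seat (array([-0.87,  0.55,  2.  ,  0.54]), 61) seat+60 (array([-0.87,  0.45,  1.96,  0.62]), 51)
-10 bar (array([-0.15,  0.63,  2.4 ,  0.36]), 180) back45 (array([-0.15,  0.51,  2.44,  0.28]), 179) seat (array([-0.79,  0.51,  2.04,  0.34]), 53) seat+60 (array([-0.79,  0.41,  1.99,  0.44]), 39)
0 bar (array([-0.04,  0.63,  2.36,  0.31]), -138) back45 (array([-0.01,  0.52,  2.38,  0.25]), -123) seat (array([-0.7 ,  0.49,  2.06,  0.17]), 22) seat+60 (array([-0.7 ,  0.39,  2.01,  0.31]), 12)
10 bar (array([0.06, 0.65, 2.3 , 0.39]), -100) back45 (array([0.1 , 0.55, 2.31, 0.4 ]), -86) seat (array([-0.61,  0.49,  2.07,  0.2 ]), -49) seat+60 (array([-0.61,  0.39,  2.02,  0.32]), -29)
20 bar (array([0.13, 0.69, 2.22, 0.55]), -79) back45 (array([0.19, 0.6 , 2.23, 0.59]), -69) seat (array([-0.52,  0.52,  2.07,  0.39]), -71) seat+60 (array([-0.52,  0.42,  2.02,  0.45]), -54)
30 bar (array([0.19, 0.74, 2.14, 0.73]), -68) back45 (array([0.25, 0.67, 2.13, 0.78]), -60) seat (array([-0.44,  0.56,  2.05,  0.59]), -76) seat+60 (array([-0.44,  0.46,  2.01,  0.64]), -65)
40 bar (array([0.23, 0.81, 2.06, 0.91]), -60) back45 (array([0.29, 0.76, 2.03, 0.97]), -55) seat (array([-0.37,  0.62,  2.02,  0.79]), -77) seat+60 (array([-0.37,  0.52,  1.99,  0.83]), -70)
```

Add to h.py:
```python
def barphi(o,yaw,phi,back=0):
    g=np.array(o)+R.from_euler('z',yaw,degrees=True).apply([-25.4,0,53.7])
    _,Rt=barpose(o,yaw);Rt=Rt*R.from_euler('y',phi,degrees=True)
    return g+(2-back)*Rt.as_matrix()[:,2],Rt
```

```text
(no output)
```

drive_effector --offsets '[[[-7, 0, 7, 0, 0.13, 0], [-15, 0, 14, 0, 0.28, 0], [-22, 0, 21, 0, 0.43, 0], [-29, 0, 28, 0, 0.524, 0], [-29, 0, 28, 0, 0.524, 0], [-29, 0, 28, 0, 0.524, 0]]]'

```text
time: 13.32
position: [485.2, 31.3, 121.2]
tcp_rot: [-0.131, 0.419, 0.847, 0.3]
wrist_force: [-1.0, 0.2, 0.2]
grip_width: 28.4
finger_force: 0.0
```

Run:
```python
from h import *
from station import bot
st=bot.state();print(st["position"],st["joints"].round(2))
for b in(60,0): print(*[v.round(3) for v in togo(st,*barphi([501.8,83.9,0],30.8,30,b))])
```

```text
[485.15438812  31.25456796 121.1595113 ] [ 0.18  0.64  0.04  2.05 -0.98  0.86  1.68]
[ -2.672 -13.665  19.376] [-0.023 -0.018 -0.014]
[ -3.724 -12.279  79.351] [-0.023 -0.018 -0.014]
```

drive_effector --offsets '[[[-2, -7, 6, -0.01, -0.009, -0.007], [-3, -13, 16, -0.023, -0.018, -0.014], [-3, -13, 32, -0.023, -0.018, -0.014], [-3, -13, 38, -0.023, -0.018, -0.014], [-3, -13, 38, -0.023, -0.018, -0.014]]]' --aperture 28

```text
time: 13.95
position: [477.8, 46.5, 84.1]
tcp_rot: [-0.117, 0.416, 0.848, 0.307]
wrist_force: [1.1, -0.6, 0.4]
grip_width: 27.9
finger_force: 0.0
```

Run:
```python
from h import *
from station import bot
s=snap(bot,"wrist","w9");st=bot.state();print(st["position"],st["joints"].round(2))
for b in(20,0): print(*[v.round(3) for v in togo(st,*barphi([501.8,83.9,0],30.8,30,b))])
```

```text
[477.9338712   46.09585557  84.27745772] [ 0.2   0.7  -0.02  2.11 -1.09  0.75  1.82]
[ 0.614  0.188 21.417] [-0.    -0.001  0.001]
[ 0.602  0.194 41.417] [-0.    -0.001  0.001]
```

drive_effector --offsets '[[[0.5, 0, 8, 0, 0, 0], [0.6, 0, 20, 0, 0, 0], [0.6, 0, 32, 0, 0, 0], [0.6, 0, 39, 0, 0, 0], [0.6, 0, 41, 0, 0, 0], [0.6, 0, 41, 0, 0, 0]]]' --aperture 28

```text
time: 14.75
position: [479.8, 71.4, 52.2]
tcp_rot: [-0.117, 0.417, 0.848, 0.307]
wrist_force: [0.4, -0.2, -0.3]
grip_width: 27.9
finger_force: 0.0
```

drive_effector --offsets '[[[0, 0, 0, 0, 0, 0], [0, 0, 0, 0, 0, 0], [0, 0, 0, 0, 0, 0], [0, 0, 0, 0, 0, 0], [0, 0, 0, 0, 0, 0]]]' --aperture 4 --grip_n 70

```text
time: 15.38
position: [479.8, 71.5, 52.2]
tcp_rot: [-0.117, 0.417, 0.848, 0.307]
wrist_force: [0.6, -0.5, -1.8]
grip_width: 7.4
finger_force: 69.8
```

Run:
```python
from h import *
from station import bot
st=bot.state();print(st["position"],st["joints"].round(2),st["moment"])
print(*[v.round(3) for v in togo(st,*barphi([501.8,83.9,0],30.8,30))])
```

```text
[479.78519196  71.47710811  52.22401843] [ 0.2   0.76 -0.09  2.12 -1.17  0.67  1.88] [-0.97204454  0.15042189 -0.01764975]
[0.174 0.507 0.493] [-0.    -0.     0.001]
```

Create plan.py:
```python
from h import *
from station import bot
import sys
st=bot.state();print(st["position"].round(1),st["joints"].round(2),"F",st["wrist_force"].round(1),"M",st["moment"].round(2),"w",round(st["grip_width"],1))
yaw=31.6;S=np.array([488.6,385.5,106.])
Rz=R.from_euler('z',yaw,degrees=True)
# where is the bar now (grip exact): origin in seat frame
Rc=q2R(st["tcp_rot"]);Rb=Rc*(barphi([0,0,0],0,30)[1]).inv()
rel=barphi([0,0,0],0,30)[0];o=st["position"]-Rb.apply(rel);print("bar in seat frame",Rz.inv().apply(o-S).round(1),(Rz.inv()*Rb).as_rotvec().round(3))
for a in sys.argv[1:]:
    d=np.array(eval(a),float);p,Rt=barphi(S+Rz.apply(d),yaw,30);t,r=togo(st,p,Rt);print(a,t.round(1),r.round(3))
```

Run:
```python
from h import *
from station import bot
print(q2R(bot.state()["tcp_rot"]).inv().apply([0,0,60]).round(1))
```

```bash
python3 plan.py "[-40,0,75]" "[-40,-150,75]"
```

```text
[ 27.2  25.4 -47.1]
[479.8  71.5  52.2] [ 0.2   0.76 -0.09  2.12 -1.17  0.67  1.88] F [ 0.6 -0.5 -1.8] M [-0.97  0.15 -0.02] w 7.4
bar in seat frame [-147.4 -264.2 -105.9] [ 0.    -0.    -0.013]
[-40,0,75] [289.7 170.7  28.7] [ 0.006  0.006 -0.01 ]
[-40,-150,75] [159.4 172.4 -45.6] [ 0.006  0.006 -0.01 ]
```

drive_effector --offsets '[[[3, 3, -5, 0, 0, 0], [14, 13, -24, 0, 0, 0], [27, 25, -47, 0, 0, 0], [45, 42, -78, 0, 0, 0], [64, 59, -110, 0, 0, 0], [68, 63, -118, 0, 0, 0], [68, 63, -118, 0, 0, 0]]]'

```text
time: 16.25
position: [479.4, 71.2, 202.5]
tcp_rot: [-0.116, 0.416, 0.848, 0.307]
wrist_force: [-0.3, 0.5, -4.1]
grip_width: 7.1
finger_force: 69.9
```

```bash
python3 plan.py "[-40,0,75]" "[-60,-120,75]"
```

```text
[479.4  71.2 202.5] [ 0.1   0.46  0.04  2.08 -0.95  0.89  1.52] F [-0.3  0.5 -4.1] M [-0.99  0.19 -0.04] w 7.1
bar in seat frame [-147.8 -264.2   44.4] [-0.001 -0.001 -0.013]
[-40,0,75] [221.5 107.7 146.8] [ 0.007  0.006 -0.009]
[-60,-120,75] [121.2  90.9  80. ] [ 0.007  0.006 -0.009]
```

drive_effector --offsets '[[[12, 12, -2, 0, 0, 0], [45, 35, 20, 0, 0, 0], [85, 55, 45, 0, 0, 0], [125, 70, 75, 0.003, 0.003, -0.004], [163, 85, 103, 0.005, 0.005, -0.007], [195, 98, 128, 0.007, 0.006, -0.009], [215, 106, 143, 0.007, 0.006, -0.009], [221.5, 107.7, 146.8, 0.007, 0.006, -0.009]]]'

```text
time: 17.25
position: [431.8, 353.5, 231.6]
tcp_rot: [-0.12, 0.411, 0.851, 0.305]
wrist_force: [0.6, -0.7, -3.6]
grip_width: 7.1
finger_force: 69.7
```

drive_effector --offsets '[[[0, 0, 0, 0, 0, 0], [0, 0, 0, 0, 0, 0]]]'

```text
time: 17.5
position: [433.6, 351.3, 232.5]
tcp_rot: [-0.119, 0.412, 0.85, 0.305]
wrist_force: [-0.4, -0.2, -2.2]
grip_width: 7.3
finger_force: 69.7
```

```bash
python3 plan.py "[-40,0,75]" "[0,0,45]" "[0,0,30]"
```

```text
[433.6 351.3 232.5] [-0.37  0.37 -0.16  2.12 -1.14  0.54  1.14] F [-0.4 -0.2 -2.2] M [-0.97  0.15 -0.03] w 7.3
bar in seat frame [-40.2  -1.3  74.3] [ 0.     0.002 -0.002]
[-40,0,75] [1.4 0.4 0.2] [-0.001  0.    -0.003]
[0,0,45] [-20.6  24.1  38.4] [-0.001  0.    -0.003]
[0,0,30] [-27.4  17.7  50.2] [-0.001  0.    -0.003]
```

Create chk.py:
```python
from h import *
from station import bot
import sys
s=snap(bot,"wrist",sys.argv[1]);st=bot.state()
T=np.linalg.inv(np.array(s["world_from_camera"]));K=np.array([[s["fx"],0,s["cx"]],[0,s["fy"],s["cy"]],[0,0,1.]])
def proj(P): 
    p=np.asarray(P)@T[:3,:3].T+T[:3,3];print("depth",p[:,2].round());return cv2.projectPoints(p,np.zeros(3),np.zeros(3),K,np.array([s["k1"],0,0,0,0.]))[0].reshape(-1,2)
Rc=q2R(st["tcp_rot"]);Rb=Rc*(barphi([0,0,0],0,30)[1]).inv();o=st["position"]-Rb.apply(barphi([0,0,0],0,30)[0])
bp=np.array([[-6,104,12],[6,104,12],[-6,-104,12],[6,-104,12],[-6,60,12],[6,60,12],[-35.8,38,66.5],[-35.8,-38,66.5]],float)
print("bar pts",proj(o+Rb.apply(bp)).round(1).tolist())
Rz=R.from_euler('z',31.6,degrees=True);S=np.array([488.6,385.5,106.])
sp=np.array([[-6,98,13.5],[6,98,13.5],[-6,-98,13.5],[6,-98,13.5],[-12,113,39],[12,113,39],[-12,-113,39],[12,-113,39]],float)
print("noses/housings",proj(S+Rz.apply(sp)).round(1).tolist())
g=cv2.cvtColor(s["pixels"],cv2.COLOR_BGR2GRAY)
x0,y0,x1,y1=[int(v) for v in sys.argv[2:6]] if len(sys.argv)>5 else (0,0,512,384)
n=float(sys.argv[6]) if len(sys.argv)>6 else 6
q=cv2.resize(g[y0:y1,x0:x1],(int((x1-x0)/n),int((y1-y0)/n/ (1.8))),interpolation=cv2.INTER_AREA)
for r in q: print("".join(" .:-=+*#%@"[min(9,int(v)//26)] for v in r))
```

```bash
python3 chk.py w10
```

```text
depth [208. 213. 165. 170. 199. 204. 134. 118.]
bar pts [[252.4, 128.0], [265.9, 130.9], [252.3, 430.5], [268.9, 425.5], [252.4, 182.0], [266.5, 183.7], [244.5, 192.3], [243.4, 356.6]]
depth [288. 293. 248. 253. 266. 276. 220. 230.]
noses/housings [[257.5, 166.9], [267.2, 168.3], [258.6, 364.5], [269.7, 362.3], [263.1, 144.7], [283.6, 148.5], [265.6, 396.3], [289.7, 390.1]]
+++++++++++++*******++****+***********+*************+::::::::::::::+-=#%%%%%*===++=-=
++++++++**************+*************************+++-:::::::::::::::--==#%%%#=====**==
+++++++**++**+********+*************************++:::::::::::::::::-=*==*%%%+==++*+--
+++++*++**+++*******************+++*************=::::::::::::::::--::=+==*%%%##%+----
++++*+**+***********************+++***********+-::::::::::::::--=---::=+==+%%%%*-----
++***+***************************************+::::::::::::::-=++=::::::-+*=+#%*------
+++*****************************************=:::::::::::::::=+===+-:..::-=-=++------=
+****+++++******+*************************+-::::::::::::::::-*++=---::..::---=====---
+******+++*************************
[... 1586 characters left out ...]
 ..=+=======
::-+***********+::......................:--:...................:.:*+=******+=-:=-=+++
:=***********+=::.......................:--+.....................+%#**#*****---==++**
+***********+-::........................:-+#......................-+%%%%####=::==+***
****+******+::...........................:-=.........................-+#%#*###*:==+**
+***+****+-............................................. ...............-+*+===---:--
******+=:.......::.........................................................--======--
+++++-.........:::.::.............................................:::.........:====-=
++++:...........:::::........................  ................::.::............===-=
```

Run:
```python
from h import *
s=load("w10");g=cv2.cvtColor(s["pixels"],cv2.COLOR_BGR2GRAY)
print([ (r,int(g[r,252:264].mean())) for r in range(118,142)])
for r in(134,150,165,180): print(r,g[r,238:284].tolist())
```

```text
[(118, 68), (119, 68), (120, 68), (121, 69), (122, 69), (123, 69), (124, 69), (125, 68), (126, 65), (127, 62), (128, 61), (129, 71), (130, 121), (131, 189), (132, 222), (133, 228), (134, 227), (135, 228), (136, 227), (137, 227), (138, 228), (139, 227), (140, 228), (141, 228)]
134 [72, 74, 74, 74, 71, 73, 75, 73, 70, 78, 114, 126, 127, 127, 148, 194, 240, 243, 240, 238, 236, 238, 239, 239, 239, 240, 241, 177, 100, 94, 88, 84, 79, 76, 72, 75, 71, 66, 71, 72, 70, 66, 66, 70, 67, 70]
150 [63, 64, 68, 70, 69, 67, 69, 69, 70, 134, 126, 127, 128, 124, 151, 196, 240, 242, 240, 237, 238, 238, 239, 240, 240, 241, 243, 205, 78, 69, 72, 71, 72, 71, 71, 73, 69, 70, 73, 68, 72, 71, 71, 68, 72, 74]
165 [80, 70, 74, 72, 69, 68, 69, 68, 69, 143, 131, 129, 131, 127, 148, 200, 241, 243, 240, 237, 237, 238, 239, 240, 241, 242, 246, 204, 72, 71, 66, 69, 68, 67, 69, 159, 177, 182, 178, 242, 243, 228, 229, 181, 180, 182]
180 [142, 130, 132, 129, 131, 130, 131, 122, 122, 127, 125, 131, 128, 129, 153, 205, 242, 244, 242, 237, 238, 238, 239, 241, 242, 243, 246, 239, 82, 68, 67, 70, 72, 70, 73, 108, 142, 140, 169, 245, 245, 240, 232, 224, 220, 198]
```

drive_effector --offsets '[[[-3, 5, 6, 0, 0, -0.001], [-9, 12, 17, -0.001, 0, -0.003], [-15, 19, 29, -0.001, 0, -0.003], [-19, 23, 36, -0.001, 0, -0.003], [-20.6, 24.1, 38.4, -0.001, 0, -0.003], [-20.6, 24.1, 38.4, -0.001, 0, -0.003]]]'

```text
time: 18.3
position: [466.6, 374.6, 203.5]
tcp_rot: [-0.119, 0.41, 0.851, 0.306]
wrist_force: [0.0, 1.4, -2.3]
grip_width: 7.4
finger_force: 69.8
```

```bash
python3 plan.py "[0,0,45]" "[0,0,32]" "[0,0,24]"; python3 chk.py w11 210 110 310 200 1.4
```

```text
[466.6 374.6 203.5] [-0.37  0.48 -0.18  2.05 -1.16  0.51  1.17] F [ 0.   1.4 -2.3] M [-1.06  0.1   0.01] w 7.4
bar in seat frame [ 0.3  1.3 45.4] [ 0.    -0.001  0.002]
[0,0,45] [-1.2 -0.4 -0.4] [-0.    -0.001  0.002]
[0,0,32] [-7.1 -5.9  9.8] [-0.    -0.001  0.002]
[0,0,24] [-10.7  -9.2  16.1] [-0.    -0.001  0.002]
depth [208. 213. 165. 170. 199. 204. 134. 118.]
bar pts [[252.3, 128.0], [265.8, 130.9], [252.2, 430.8], [268.7, 425.7], [252.3, 182.1], [266.4, 183.8], [244.2, 192.4], [243.2, 356.8]]
depth [245. 250. 205. 210. 223. 233. 177. 187.]
noses/housings [[232.2, 155.0], [244.1, 156.9], [228.1, 390.9], [242.2, 387.8], [236.6, 127.3], [261.8, 132.7], [232.3, 433.9], [263.4, 424.7]]
:::::::::::::::::.....:::.:::::::::::::::::::::::::::::::::::::::::::::
::::::::::::::::::--:::::::::::::::::::::::::::::::::::::::::::::::::::
::::::::::::::::::--====---:-::::::::::::::::::::::::::::::::::::::::::
::::::::::::::::::-=++=========-----::::::
[... 1561 characters left out ...]
+++==--=+++#@@@@@@%#+::::-****#%%%%####*****##%%%%##
#*+=================--::::=+++#@@@@@@@%+:::::=+++*##%%%%##*****##%%%%##
=========++=+====+++:::::-=+++#@@@@@@@@#:::::=++++###%%###******#%%%%##
::::::::::::---====-:::-+*++++#@@@@@@@@%-::::=++++#%##%###*****##%%%%%#
::::::::::::::::::::::-+##++++#@@@@@@@@%-:::-=++++*###%###******#%%%%%#
:::::::::::::::::::::-+###++++#@@@@@@@@%-:::-=++++*##%%%%#******#%%%%%#
:::::::::::::::::::::=####++++#@@@@@@@@%-:::-=++++**#%%%%#******#%%%%%#
::::::::::::::::::::-+###*++==*#%@@@@@@%-:::-=++++***#%%%#******#%%%%%#
::::::::::::::::::::-*###*====+++*#@@@@%-:::-=++++****#%%#******#%%%%%#
::::::::::::::::::::-*###====++****#@@@%-:::-=++++******##******##%%%%#
```

Run:
```python
from h import *
s=load("w11");g=cv2.cvtColor(s["pixels"],cv2.COLOR_BGR2GRAY)
T=np.linalg.inv(np.array(s["world_from_camera"]));K=np.array([[s["fx"],0,s["cx"]],[0,s["fy"],s["cy"]],[0,0,1.]])
Rz=R.from_euler('z',31.6,degrees=True);S=np.array([488.6,385.5,106.])
for q in([-6,128,39],[6,128,39],[-6,113,39],[6,113,39],[-6,107,0],[-6,107,20],[-6,98,13.5],[0,120.5,39],[-9,120,39],[9,120,39]):
    p=(S+Rz.apply(q))@T[:3,:3].T+T[:3,3];print(q,cv2.projectPoints(p.reshape(1,3),np.zeros(3),np.zeros(3),K,np.array([s["k1"],0,0,0,0.]))[0].ravel().round(1))
for c in(238,241,244,248,252,256): print(c,g[108:146,c].tolist())
```

```text
[-6, 128, 39] [243.3 112.8]
[6, 128, 39] [255.7 115.7]
[-6, 113, 39] [243.1 128.7]
[6, 113, 39] [255.7 131.4]
[-6, 107, 0] [227.5 150.8]
[-6, 107, 20] [234.9 143.3]
[-6, 98, 13.5] [232.2 155. ]
[0, 120.5, 39] [249.5 122.1]
[-9, 120, 39] [239.9 120.5]
[9, 120, 39] [258.8 124.7]
238 [45, 44, 43, 48, 46, 62, 90, 108, 100, 111, 144, 143, 144, 146, 133, 106, 80, 84, 84, 80, 77, 68, 67, 70, 73, 72, 68, 69, 67, 69, 75, 95, 111, 108, 107, 107, 107, 106]
241 [47, 50, 48, 54, 53, 51, 73, 105, 111, 113, 128, 140, 138, 138, 137, 115, 79, 80, 84, 82, 79, 73, 67, 69, 70, 68, 69, 69, 69, 67, 71, 89, 106, 109, 108, 107, 107, 108]
244 [52, 56, 56, 53, 50, 56, 52, 75, 108, 114, 111, 113, 111, 97, 83, 80, 82, 82, 81, 82, 79, 76, 68, 71, 71, 71, 70, 71, 70, 67, 71, 77, 99, 112, 107, 109, 107, 108]
248 [65, 57, 52, 55, 50, 53, 49, 53, 76, 104, 114, 113, 113, 113, 114, 115, 100, 84, 83, 79, 80, 81, 76, 70, 71, 85, 119, 130, 134, 130, 131, 132, 133, 134, 135, 134, 136, 136]
252 [67, 68, 70, 71, 71, 69, 67, 69, 69, 84, 106, 112, 109, 109, 111, 112, 113, 101, 81, 82, 82, 96, 136, 158, 157, 158, 157, 156, 159, 158, 158, 157, 157, 159, 159, 161, 158, 158]
256 [67, 68, 67, 69, 71, 69, 72, 68, 69, 68, 86, 105, 103, 102, 129, 162, 178, 166, 129, 87, 77, 93, 151, 188, 190, 189, 189, 190, 188, 187, 189, 188, 189, 189, 189, 188, 189, 187]
```

drive_effector --offsets '[[[-3, -2, 3, 0, 0, 0.001], [-6, -5, 8, 0, -0.001, 0.002], [-7.3, -5.9, 9.7, 0, -0.001, 0.002], [-7.3, -5.9, 9.7, 0, -0.001, 0.002], [-7.3, -5.9, 9.7, 0, -0.001, 0.002]]]'

```text
time: 18.98
position: [467.3, 373.3, 190.4]
tcp_rot: [-0.118, 0.411, 0.85, 0.306]
wrist_force: [0.3, -0.1, -1.7]
grip_width: 7.3
finger_force: 69.8
```

```bash
python3 plan.py "[0,0,26]" "[0,0,20]" "[0,0,14]" "[0,0,8]" "[0,0,4]" "[0,0,0]"
```

```text
[467.3 373.3 190.4] [-0.34  0.5  -0.21  2.06 -1.19  0.48  1.21] F [ 0.3 -0.1 -1.7] M [-1.    0.13  0.04] w 7.3
bar in seat frame [ 0.1 -0.3 32.2] [-0.    -0.    -0.001]
[0,0,26] [-2.6 -2.7  5. ] [ 0.  0. -0.]
[0,0,20] [-5.3 -5.3  9.7] [ 0.  0. -0.]
[0,0,14] [-8.  -7.8 14.4] [ 0.  0. -0.]
[0,0,8] [-10.7 -10.4  19.1] [ 0.  0. -0.]
[0,0,4] [-12.5 -12.   22.2] [ 0.  0. -0.]
[0,0,0] [-14.3 -13.7  25.4] [ 0.  0. -0.]
```

drive_effector --offsets '[[[-1.5, -1.3, 2.4, 0, 0, 0], [-3, -2.7, 5, 0, 0, 0], [-3.9, -3.7, 6.6, 0, 0, 0], [-4.3, -4.3, 7.8, 0, 0, 0], [-4.3, -4.3, 7.8, 0, 0, 0]]]'

```text
time: 19.6
position: [467.2, 373.4, 180.5]
tcp_rot: [-0.118, 0.411, 0.85, 0.306]
wrist_force: [1.3, 1.1, 1.4]
grip_width: 7.1
finger_force: 70.3
```

```bash
python3 plan.py "[0,0,18]" "[0,0,14]"
```

```text
[467.2 373.4 180.5] [-0.32  0.52 -0.24  2.06 -1.2   0.46  1.24] F [1.3 1.1 1.4] M [-0.32 -0.3  -0.16] w 7.1
bar in seat frame [ 0.2 -0.1 22.3] [-0.    -0.001 -0.001]
[0,0,18] [-1.8 -2.   3.4] [ 0.001  0.001 -0.   ]
[0,0,14] [-3.6 -3.7  6.5] [ 0.001  0.001 -0.   ]
```

drive_effector --offsets '[[[-0.9, -1, 1.7, 0, 0, 0], [-1.8, -2, 3.4, 0, 0, 0], [-1.8, -2, 3.4, 0, 0, 0]]]'

```text
time: 19.98
position: [466.9, 373.3, 175.9]
tcp_rot: [-0.118, 0.411, 0.85, 0.306]
wrist_force: [2.1, 1.4, 1.3]
grip_width: 7.1
finger_force: 70.2
```

drive_effector --offsets '[[[-0.9, -0.85, 1.6, 0, 0, 0], [-1.8, -1.7, 3.1, 0, 0, 0], [-1.8, -1.7, 3.1, 0, 0, 0]]]'

```text
time: 20.35
position: [466.6, 373.0, 171.5]
tcp_rot: [-0.119, 0.412, 0.85, 0.305]
wrist_force: [0.7, 0.8, -4.9]
grip_width: 7.1
finger_force: 69.7
```

```bash
python3 plan.py "[0,0,8]" "[0,0,4]" "[0,0,1]"
```

```text
[466.6 373.  171.5] [-0.29  0.54 -0.28  2.06 -1.21  0.43  1.27] F [ 0.7  0.8 -4.9] M [-0.86  0.07 -0.22] w 7.1
bar in seat frame [-0.7 -0.2 13.3] [-0.     0.001 -0.001]
[0,0,8] [-2.5 -1.7  4.5] [-0.001  0.001 -0.001]
[0,0,4] [-4.3 -3.4  7.6] [-0.001  0.001 -0.001]
[0,0,1] [-5.6 -4.6 10. ] [-0.001  0.001 -0.001]
```

drive_effector --offsets '[[[-1, -0.7, 1.8, 0, 0, 0], [-2.2, -1.5, 4, 0, 0, 0], [-3.4, -2.5, 6, 0, 0, 0], [-3.4, -2.5, 6, 0, 0, 0]]]'

```text
time: 20.85
position: [467.4, 373.6, 164.4]
tcp_rot: [-0.118, 0.411, 0.85, 0.306]
wrist_force: [1.7, 0.7, -4.3]
grip_width: 7.3
finger_force: 69.4
```

drive_effector --offsets '[[[-0.5, -0.4, 0.8, 0, 0, 0], [-0.9, -0.8, 1.6, 0, 0, 0], [-0.9, -0.8, 1.6, 0, 0, 0]]]'

```text
time: 21.22
position: [467.3, 373.8, 162.7]
tcp_rot: [-0.118, 0.411, 0.85, 0.306]
wrist_force: [1.2, -0.1, -0.9]
grip_width: 6.9
finger_force: 70.2
```

```bash
python3 plan.py "[0,0,4]" "[0,0,1]" "[0,0,-1]"
```

```text
[467.3 373.8 162.7] [-0.26  0.56 -0.31  2.06 -1.22  0.4   1.29] F [ 1.2 -0.1 -0.9] M [-0.77 -0.02  0.02] w 6.9
bar in seat frame [0.4 0.2 4.6] [-0. -0. -0.]
[0,0,4] [-0.3 -0.6  0.2] [ 0.  0. -0.]
[0,0,1] [-1.7 -1.9  2.6] [ 0.  0. -0.]
[0,0,-1] [-2.6 -2.8  4.2] [ 0.  0. -0.]
```

drive_effector --offsets '[[[-0.5, -0.6, 0.8, 0, 0, 0], [-1, -1.1, 1.6, 0, 0, 0], [-1, -1.1, 1.6, 0, 0, 0]]]'

```text
time: 21.6
position: [467.2, 373.6, 160.5]
tcp_rot: [-0.118, 0.411, 0.85, 0.306]
wrist_force: [2.2, 0.2, -0.5]
grip_width: 7.1
finger_force: 70.2
```

drive_effector --offsets '[[[-0.25, -0.25, 0.4, 0, 0, 0], [-0.45, -0.45, 0.8, 0, 0, 0], [-0.45, -0.45, 0.8, 0, 0, 0]]]'

```text
time: 21.98
position: [467.1, 373.4, 159.3]
tcp_rot: [-0.118, 0.411, 0.85, 0.306]
wrist_force: [-0.1, 0.8, -3.1]
grip_width: 6.9
finger_force: 69.8
```

drive_effector --offsets '[[[-0.25, -0.25, 0.4, 0, 0, 0], [-0.45, -0.45, 0.8, 0, 0, 0], [-0.45, -0.45, 0.8, 0, 0, 0]]]'

```text
time: 22.35
position: [467.2, 373.6, 158.5]
tcp_rot: [-0.118, 0.411, 0.85, 0.306]
wrist_force: [0.5, 0.2, -3.0]
grip_width: 7.0
finger_force: 69.8
```

```bash
python3 plan.py "[0,0,0]" "[0,0,-1]"
```

```text
[467.2 373.6 158.5] [-0.25  0.57 -0.34  2.07 -1.23  0.39  1.3 ] F [ 0.5  0.2 -3. ] M [-1.    0.17  0.02] w 7.0
bar in seat frame [0.2 0.1 0.4] [-0. -0. -0.]
[0,0,0] [-0.2 -0.3  0.2] [ 0.  0. -0.]
[0,0,-1] [-0.7 -0.7  1. ] [ 0.  0. -0.]
```

drive_effector --offsets '[[[-0.25, -0.25, 0.4, 0, 0, 0], [-0.45, -0.45, 0.8, 0, 0, 0], [-0.45, -0.45, 0.8, 0, 0, 0]]]'

```text
time: 22.72
position: [467.2, 373.6, 158.1]
tcp_rot: [-0.118, 0.411, 0.85, 0.306]
wrist_force: [-2.5, -6.2, 9.5]
grip_width: 7.0
finger_force: 72.2
```

drive_effector --offsets '[[[-0.2, -0.2, 0.4, 0, 0, 0], [-0.2, -0.2, 0.4, 0, 0, 0]]]'

```text
time: 22.98
position: [467.2, 373.6, 158.0]
tcp_rot: [-0.118, 0.411, 0.85, 0.306]
wrist_force: [-6.9, -12.0, 19.0]
grip_width: 7.0
finger_force: 74.0
```

drive_effector --offsets '[[[-0.2, -0.2, 0.4, 0, 0, 0], [-0.2, -0.2, 0.4, 0, 0, 0]]]'

```text
time: 23.22
position: [467.2, 373.7, 158.0]
tcp_rot: [-0.118, 0.411, 0.85, 0.307]
wrist_force: [-9.1, -17.7, 28.8]
grip_width: 7.1
finger_force: 75.7
```

```bash
python3 plan.py
```

```text
[467.2 373.7 158. ] [-0.24  0.57 -0.34  2.07 -1.23  0.39  1.3 ] F [ -9.1 -17.7  28.8] M [0.15 1.45 1.03] w 7.1
bar in seat frame [ 0.4  0.1 -0.1] [ 0.001 -0.002 -0.   ]
```

Bar is on the slot floors (z ≈ 0, force rising stiffly). Next I'll unload it and raise the pull in small steps.

drive_effector --offsets '[[[0.3, 0.3, -0.5, 0, 0, 0], [0.6, 0.6, -1, 0, 0, 0], [0.9, 0.85, -1.6, 0, 0, 0], [0.9, 0.85, -1.6, 0, 0, 0]]]'

```text
time: 23.72
position: [467.1, 373.7, 158.5]
tcp_rot: [-0.118, 0.411, 0.851, 0.306]
wrist_force: [0.5, 0.3, -2.5]
grip_width: 6.9
finger_force: 70.0
```

drive_effector --offsets '[[[0.15, 0.15, -0.25, 0, 0, 0], [0.15, 0.15, -0.25, 0, 0, 0]]]'

```text
time: 23.98
position: [467.1, 373.7, 158.9]
tcp_rot: [-0.118, 0.411, 0.85, 0.306]
wrist_force: [0.1, 1.2, -2.6]
grip_width: 7.1
finger_force: 70.0
```

```bash
python3 plan.py
```

```text
[467.1 373.7 158.9] [-0.25  0.57 -0.34  2.07 -1.22  0.39  1.29] F [ 0.1  1.2 -2.6] M [-1.02  0.15 -0.02] w 7.1
bar in seat frame [0.2 0.2 0.7] [-0. -0. -0.]
```

drive_effector --offsets '[[[0.15, 0.15, -0.25, 0, 0, 0], [0.15, 0.15, -0.25, 0, 0, 0]]]'

```text
time: 24.22
position: [467.1, 373.7, 159.2]
tcp_rot: [-0.118, 0.411, 0.85, 0.306]
wrist_force: [0.1, -0.9, -1.9]
grip_width: 7.1
finger_force: 70.0
```

drive_effector --offsets '[[[0.15, 0.15, -0.25, 0, 0, 0], [0.15, 0.15, -0.25, 0, 0, 0]]]'

```text
time: 24.48
position: [467.1, 373.7, 159.6]
tcp_rot: [-0.118, 0.411, 0.85, 0.306]
wrist_force: [0.7, -0.8, -3.0]
grip_width: 7.1
finger_force: 69.8
```

```bash
python3 plan.py
```

```text
[467.1 373.7 159.6] [-0.25  0.57 -0.34  2.07 -1.22  0.39  1.29] F [ 0.7 -0.8 -3. ] M [-1.05  0.19 -0.03] w 7.1
bar in seat frame [0.2 0.1 1.4] [-0. -0. -0.]
```

drive_effector --offsets '[[[0.12, 0.12, -0.2, 0, 0, 0], [0.12, 0.12, -0.2, 0, 0, 0]]]'

```text
time: 24.72
position: [467.2, 373.6, 159.7]
tcp_rot: [-0.118, 0.411, 0.85, 0.306]
wrist_force: [-0.1, -0.0, -4.5]
grip_width: 7.1
finger_force: 69.4
```

drive_effector --offsets '[[[0.1, 0.1, -0.18, 0, 0, 0], [0.1, 0.1, -0.18, 0, 0, 0]]]'

```text
time: 24.98
position: [467.2, 373.6, 159.8]
tcp_rot: [-0.118, 0.411, 0.85, 0.306]
wrist_force: [3.0, 1.8, -10.6]
grip_width: 7.1
finger_force: 68.5
```

```bash
python3 plan.py
```

```text
[467.2 373.6 159.8] [-0.25  0.57 -0.34  2.07 -1.22  0.39  1.29] F [  3.    1.8 -10.6] M [-1.56 -0.04 -0.25] w 7.1
bar in seat frame [0.2 0.  1.7] [-0.     0.    -0.001]
```

drive_effector --offsets '[[[0.1, 0.1, -0.18, 0, 0, 0], [0.1, 0.1, -0.18, 0, 0, 0]]]'

```text
time: 25.22
position: [467.2, 373.6, 159.9]
tcp_rot: [-0.118, 0.411, 0.851, 0.306]
wrist_force: [4.1, 5.7, -15.7]
grip_width: 7.2
finger_force: 68.0
```

```bash
python3 plan.py
```

```text
[467.2 373.6 159.9] [-0.25  0.57 -0.34  2.07 -1.22  0.39  1.29] F [  4.1   5.7 -15.7] M [-1.73 -0.23 -0.36] w 7.2
bar in seat frame [0.2 0.  1.7] [-0.001  0.    -0.001]
```

Net pull is about 13 N and the moment shows it evenly shared between the bolts. I'll hold briefly, lower to the floor, then release.

drive_effector --offsets '[[[0, 0, 0, 0, 0, 0], [0, 0, 0, 0, 0, 0]]]'

```text
time: 25.48
position: [467.2, 373.6, 159.9]
tcp_rot: [-0.118, 0.411, 0.85, 0.306]
wrist_force: [5.1, 4.8, -15.7]
grip_width: 7.5
finger_force: 68.0
```

drive_effector --offsets '[[[-0.4, -0.4, 0.7, 0, 0, 0], [-0.8, -0.75, 1.4, 0, 0, 0], [-1.05, -1, 1.8, 0, 0, 0], [-1.05, -1, 1.8, 0, 0, 0]]]'

```text
time: 25.98
position: [467.2, 373.8, 158.2]
tcp_rot: [-0.118, 0.411, 0.85, 0.306]
wrist_force: [0.3, -0.1, -0.6]
grip_width: 7.3
finger_force: 70.8
```

```bash
python3 plan.py "[0,0,0]"
```

```text
[467.2 373.8 158.2] [-0.24  0.57 -0.35  2.07 -1.22  0.38  1.29] F [ 0.3 -0.1 -0.6] M [-0.76  0.18 -0.04] w 7.3
bar in seat frame [0.3 0.2 0.1] [-0.    -0.001 -0.   ]
[0,0,0] [-0.1 -0.3 -0.2] [ 0.001  0.    -0.   ]
```

drive_effector --offsets '[[[0, 0, 0, 0, 0, 0], [0, 0, 0, 0, 0, 0], [0, 0, 0, 0, 0, 0], [0, 0, 0, 0, 0, 0]]]' --aperture 28

```text
time: 26.48
position: [467.2, 373.7, 158.0]
tcp_rot: [-0.118, 0.411, 0.85, 0.306]
wrist_force: [-0.2, -0.0, 0.5]
grip_width: 27.9
finger_force: 0.0
```

drive_effector --offsets '[[[0, 0, -5, 0, 0, 0], [0, 0, -18, 0, 0, 0], [0, 0, -40, 0, 0, 0], [0, 0, -65, 0, 0, 0], [0, 0, -90, 0, 0, 0], [0, 0, -100, 0, 0, 0], [0, 0, -100, 0, 0, 0]]]'

```text
time: 27.35
position: [462.3, 311.8, 237.0]
tcp_rot: [-0.118, 0.411, 0.85, 0.306]
wrist_force: [-0.5, 0.7, -0.2]
grip_width: 28.1
finger_force: 0.0
```

```bash
python3 plan.py; python3 chk.py w12 130 40 420 260 3.2
```

```text
[462.3 311.8 237. ] [-0.22  0.39 -0.21  2.08 -1.03  0.59  1.12] F [-0.5  0.7 -0.2] M [-0.65  0.07 -0.02] w 28.1
bar in seat frame [-36.3 -50.1  78.9] [-0.001 -0.001 -0.001]
depth [208. 213. 166. 171. 199. 204. 134. 119.]
bar pts [[251.8, 127.8], [265.2, 130.7], [251.7, 429.1], [268.1, 424.1], [251.8, 181.7], [265.8, 183.4], [243.7, 191.8], [242.6, 355.1]]
depth [300. 305. 261. 266. 278. 288. 232. 242.]
noses/housings [[252.3, 126.6], [261.7, 128.7], [252.4, 309.8], [263.1, 308.7], [257.4, 102.4], [277.1, 107.5], [258.4, 333.9], [281.7, 330.5]]
********************+++++*****###**********=:::::::::::::::::::::::::::-++++**-:::::::::::
********************+**********#*********+-:::::::::::::::::::::::::::=#*+++=--=+=::::::::
************************************##**=:::::::::::::::::::::::::::::-+
[... 2503 characters left out ...]
:::......:=***.::--==+++===**#%**-.........::::::::==+++++=--=-
:::::::::::::=##########*::::.......:=***.-****++=---***#%#=..........:::::::::-----=====+
:::::::::::::=##########*::::.......:=***.-####*+---=***#%#-...........:::::::-::::-==++++
:::::::::::::+##########*:::::......:=*+*.-*#***+----***#%#+:..........::::::::::::-==++++
:::::::::::::*@#########*::==-......:=++*.-**=:===---=**#%##+:...........:::::::::::====++
:::::::::::::#@@@%#####*-:-+=:......:-=**.-**-.===:::-=*#%###*=--::..:..::::::----====----
:::::::::::::#@@@@@@%#+:::=+=:......-=***.:**-.-==-.::-=*##**+**+-:::::::::::----=++======
::::::::::::-%@@@@@@@%:::-+=-.......-+***..::..:===:::::=%#####*=::::::::::::-----++===++=
```

```bash
python3 -c "
from station import bot
print(bot.finish_job())"
```

```text
the job is handed in; nothing more can be done
None
```

The job is handed in at about 27 s, though `finish_job()` returned no verdict: the loose bottle stands in the free place at the −y end of the row, by the rear fence; the bar is home under both bolts, held against about 13 N of upward pull, and was let go latched with the arm clear.

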